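Clip a template into the slanted jig

ROBOT

A 6-joint arm with a two-finger parallel gripper is mounted at the origin on a cart in front of the work surface, level with it; the furniture and walls round the work are solid. World frame = base frame: x ahead of the robot, y to its left, z up, the work surface at z = 0. Lengths are in mm, angles in rad, forces in N, time in s.
With the tool pointing down it reaches from about 300 to 775 mm from the base axis. Payload 14.6 kg.
Tool frame: the origin (TCP) lies midway between the tips of the shut fingers; the grasp point (between the pads) lies 19 mm behind it (manip.grasp_offset is the distance from the TCP to the grasp point, in mm); z points along the fingers, y is the line along which they close (so a half turn about z gives the same grasp; the last joint's range is limited). The gripper opens to 94 mm and grips with 3 to 60 N. Pads are 16 mm wide; open, the fingers measure 119 mm over their backs; the gripper's body (75 mm by 177 mm) begins 78 mm behind the grasp point.
Start: joints at [-1.376, 0.3, 1.521, -0, 1.321, -0.067], TCP at [142.344, -531.251, 205.446] pointing down, gripper open.
Joint ranges: [-3.03, 3.03], [-0.79, 2.21], [0.23, 2.52], [-1.04, 4.18], [0, 3.07], [-2.55, 2.55]. Speed limits (rad/s): [2.22, 2.22, 2.57, 3.14, 3.14, 3.14].

INTERFACE

Orientations are given as [roll, pitch, yaw] about the fixed x, y, z axes, in that order (R = Rz(yaw) Ry(pitch) Rx(roll)).
In Python, from cell import manip, viewer gives the robot as it stands. The module is installed in compiled form; this text tells all that it offers.
- The arm moves only by the tool move_arm, never from a script. Its argument "moves" is a list of rows, each a list of 4 numbers: the shift along the tool's x, y, z in m, then the turn about the tool's z in rad. A call has 1 to 12 rows; each row is the pose to reach, as a shift and turn from the pose commanded when the call began, along the tool's axes at that moment; what a row does not reach only later rows make up. A row lasts 1/10 s, in which the tool goes at most 50 mm and 8.59 degrees, less where a joint would pass 70% of its speed; a pose out of reach is approached as far as the arm can. A call with a gripper value outside its range is refused whole. "jaw" is the finger opening in m, from 0 to 0.094, set as the call begins (left out, the last holds). The fingers move at their own pace and stop on an object; "squeeze" is the grip in N (left out, the last holds). Time passes only in rows, so rows that repeat a pose let the fingers close. It gives the time, the measured TCP pose, the force, the opening and the grip force at its end, in the units of the state.
- manip.read_state(): the state, without advancing time (a new reading comes with each control period).
- viewer.camera(name): name is "scene" or "top" or "wrist"; returns a dict with "frame" (480x640x3 uint8, blue, green, red), "z_map" (480x640 float32, mm along the optical axis (not along the pixel's ray), 0 where there is no reading), "fx", "fy", "cx", "cy" (pixels), "origin" and "orientation" of the camera in the world. Camera axes: x right, y down, z forward; pixel columns grow to the right and rows downward; lengths in mm; the calibration is good to about 2 mm. The wrist camera is an equidistant fisheye: a pixel r from the principal point sees the ray r / f radians off the axis. A picture is of the moment at which its call begins.
- manip.sign_off(): hands the job in; it is judged then, once.
The state is a dict: "clock": time; "joints": joint angles; "qd": joint speeds; "effort": joint torques, N m; "eef_pos": TCP position; "eef_rot": TCP orientation; "wrist_force": force on the tool from outside, world axes, zero at the start; "moment": the same for the moment, N m; "finger_gap": finger opening in mm; "finger_force": force on a finger pad.
Only numpy, scipy, OpenCV 4.12 (cv2) and the standard library are available. Lean on these libraries where they do the work, as an engineer would, in place of code of your own. Each camera call takes 0.05 s, during which the arm holds its last target. There are 200 camera calls.

TASK

Take the wide template out of its upright rack and slide it right down into the slot of the slanted jig, then take the spring clip off its rail and clip it over the top edge of the template and the jig's backing post together, about the middle of the post's width: with the clip squeezed open, press it down until its throat bears on the edge, and only then let go. Leave the narrow template in the rack and the other things on the table where they are.

Things in the scene. Friction and masses are not known exactly. Their poses are not given: they have to be found in the camera images.
- template_wide: wide template: flat brown board, 6 thick (its x) x 100 wide (y) x 120 high (z) mm, 0.1 kg; origin at the centre of its bottom edge. Starts upright in one of the rack's two slots. Either face may go against the post. When seated, the post covers one face over its cradle -y half, so grip it by its faces on the half that ends up on the cradle's +y side
- template_narrow: narrow template, same board but only 70 mm wide; origin at the centre of its bottom edge; stays in the rack
- rack: fixed dark wooden rack, 120 (x) x 122 (y) mm, origin under its centre; two upright slots along its y at x = -33 and +33 mm, floor at z = 12, slot walls up to z = 38 mm, slots 7.8 mm wide; which template is in which slot varies
- cradle: slanted slot of the fixed jig. Origin mid-slot, on the slot floor's back edge, 34 mm above the table; z up along the 30 degree slope (overhanging to the left), y along the slot, x square to the slope, obliquely upwards. Slot: x 0 to 7.5 mm, y -54 to 54. Back wall x -8 to 0, up to z 22; lip from x 7.5, up to z 18, then flaring out to x 16 at z 29 mm. A seated template lies at x 0 to 6
- post_top (a point): middle of the front edge of the top of the jig's backing post, axes as the cradle's. The post is 8 mm thick (cradle x -8 to 0), 40 mm wide (cradle y -50 to -10) and 120 mm high (cradle z 0 to 120): level with the top edge of a seated template, which lies on its front (+x) face
- rail: fixed upright wooden board 8 mm thick (x) and 75 mm long (y), top edge at z = 85 mm, on a foot 75x85 mm; origin under its centre. The clip starts clipped on its top edge
- clip: steel spring clip like a big clothes peg, 26 mm wide (y), 0.11 kg. Origin on the pivot axis (y); z towards the handles, x the way the jaws part. Handle tips at z 58 mm, 62 mm over all; squeezed to their stop (13 N, at about z 43 mm) they are parallel, 35 mm over all. Throat plate, which meets the edge, at z -10; round rubber jaw pads at z -40, lowest point z -45 mm
- clip_jaw (a joint): angle of one jaw lever, rad; the other moves equally the other way. 0 = jaw pads 8 mm apart (on the rail), gap grows about 80 mm per rad, stop at 0.24 (27 mm apart, handles fully squeezed); a spring closes it down to -0.07
- thread_cone: standing cone of thread, 52 mm wide, 95 high; a bystander, origin at the centre of its underside
- tin_wax: round open tin, 62 mm wide, 19 high; a bystander, origin at the centre of its underside
- beeswax: pale block 34x49x20 mm; a bystander, origin at the centre of its underside
- strop_block: dark flat bar 30x95x14 mm; a bystander, origin at the centre of its underside
- handle_blank: turned wooden handle blank standing upright, 29 mm wide, 85 high; a bystander, origin at the centre of its underside
- knob_awl: awl with a bulbous wooden handle, lying, 39x136x41 mm; a bystander, origin at the centre of its underside

How it is judged (in metres and radians):
On the way, in this order (a step that is already met when the one before it is completed fails the run):
1. the wide template stands fully down in the jig's slot (x of template_wide in the frame of cradle between -0.001 and 0.008 m and y of template_wide in the frame of cradle between -0.008 and 0.008 m and z of template_wide in the frame of cradle between -0.004 and 0.004 m and angle between the z axis of template_wide and the z axis of cradle, either way round below 0.1 rad and angle between the y axis of template_wide and the y axis of cradle, either way round below 0.08 rad), for 0.2 s.
2. the clip, still squeezed open over template and post, is pressed down with its throat on the top edge (within 3.5 mm, over 2 N) (x of clip in the frame of cradle between -0.006 and 0.004 m and y of clip in the frame of cradle between -0.042 and -0.018 m and z of clip in the frame of cradle between 0.124 and 0.1335 m and angle between the z axis of clip and the z axis of cradle, either way round below 0.15 rad and angle between the y axis of clip and the y axis of cradle, either way round below 0.2 rad and value of joint clip_jaw above 0.15 rad and (contact force between clip and template_wide above 2 N or contact force between clip and cradle above 2 N)), for 0.1 s.
At the end, for the whole second after the job is handed in: The wide template is down in the slot (within 4 mm of its floor, 8 mm of its middle, 0.1 rad); the clip grips template and post together (over 2 N on each), throat within 6 mm of the top edge, within 12 mm of mid-post, 0.15 rad in line; both released and at rest (all of step 1 and x of clip in the frame of cradle between -0.006 and 0.004 m and y of clip in the frame of cradle between -0.042 and -0.018 m and z of clip in the frame of cradle between 0.124 and 0.136 m and angle between the z axis of clip and the z axis of cradle, either way round below 0.15 rad and angle between the y axis of clip and the y axis of cradle, either way round below 0.2 rad and value of joint clip_jaw between 0.04 and 0.12 rad and contact force between clip and template_wide above 2 N and contact force between clip and cradle above 2 N and linear speed of each of clip, template_wide below 0.02 m/s); the robot touches nothing.
It fails at once if the narrow template is pulled out or shifted by more than 30 mm (distance of template_narrow from where it was at the start of the episode above 0.03 m).
It fails at once if a bystander is shifted by more than 30 mm (distance of any of thread_cone, tin_wax, beeswax, strop_block, handle_blank, knob_awl from where it was at the start of the episode above 0.03 m).
It also fails if it takes over 64 s, if anything falls off the work surface, if the arm or the gripper's body presses on something with over 40 N, if the wrist force passes 120 N, or if a joint passes its speed limit or range.

## Working session

There is one attempt and no reset: what is moved stays moved. The work goes in short steps, Python scripts to look and compute and a tool call to move; the robot and the scene stay as the last step left them, time stands still between calls to the robot, and variables do not carry over. Pictures are saved under pics/ and viewed, at most 10 in all, crops included, and the job is handed in when it is done.

Besides the shell and the picture viewer there is one more tool, called by a JSON object that holds its "name" and its "arguments", one argument or row to a line. move_arm: Moves the arm, as the interface text tells. Its arguments: {"type":"object","properties":{"moves":{"type":"array"},"jaw":{"type":"number"},"squeeze":{"type":"number"}},"required":["moves"]}

```bash
mkdir -p pics; ls
cat > h.py <<'E'
import numpy as np, cv2
from scipy.spatial.transform import Rotation as R
from cell import manip, viewer
def rot(o):
    o=np.array(o,float)
    return o if o.shape==(3,3) else (R.from_euler('xyz',o) if o.size==3 else R.from_quat(o)).as_matrix()
def grab(name):
    c=viewer.camera(name); np.savez(f'{name}.npz',**{k:c[k] for k in c}); return c
def cloud(c):
    h,w=c['z_map'].shape; v,u=np.mgrid[:h,:w]; z=c['z_map']
    p=np.stack([(u-c['cx'])/c['fx']*z,(v-c['cy'])/c['fy']*z,z],-1)
    return p@rot(c['orientation']).T+np.array(c['origin'])
E
python3 - <<'E'
from h import *
for n in('scene','top'):
    c=grab(n); print(n,c['origin'],c['orientation'],c['fx'],c['cx'],c['cy']); cv2.imwrite(f'pics/{n}0.png',c['frame'])
print(manip.read_state())
E
```

```text
pics
scene [-121.27321381  610.86244436  569.08914553] [-2.04528446 -0.01984591 -2.30802849] 559.1064442919293 318.5371150331465 244.51579274427493
top [ 462.7296331    18.85633732 1222.28132007] [-3.06155585 -0.007392   -1.58855572] 573.716673702835 321.2531408523756 246.7192980219712
{'clock': 0.1, 'joints': array([-1.37559966e+00,  3.00403354e-01,  1.52150511e+00, -9.40317982e-06,
        1.32073458e+00, -6.66162816e-02]), 'qd': array([ 0.00124563, -0.00020662, -0.00338871,  0.00088822,  0.00089814,
       -0.00100329]), 'effort': array([-6.61714912e-04, -5.32646334e+01, -3.53284371e+01,  7.09119765e-02,
        2.34872400e-02, -5.99852046e-05]), 'eef_pos': array([ 142.2972299 , -531.02539443,  204.95563898]), 'eef_rot': array([-3.14054399e+00, -6.08330987e-05,  2.61815251e-01]), 'wrist_force': array([-0.28183325, -1.00828322,  0.08158013]), 'moment': array([0.03286967, 0.01442635, 0.01150033]), 'finger_force': 0.0, 'finger_gap': 93.97883691416881}
```

View pics/scene0.png

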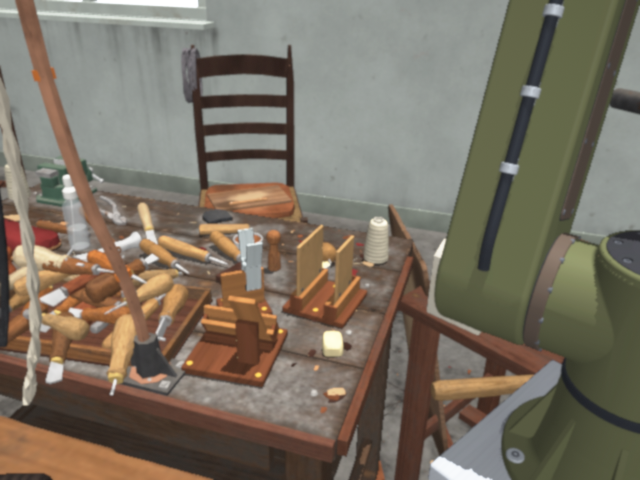

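View pics/top0.png

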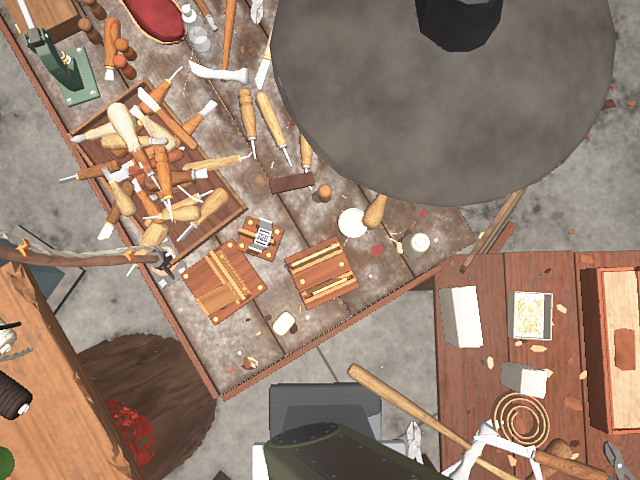

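The scene shows the jig at about (240,340), the clip on its rail at (250,260), and the rack with both boards at (325,280). In the top view the jig is at (223,280), the clip at (263,235), the rack at (320,270), and a lamp shade covers the upper right.

Run:
```python
from h import *
T=dict(np.load('top.npz'));S=dict(np.load('scene.npz'))
P=cloud(T);Q=cloud(S)
np.set_printoptions(precision=1,suppress=True)
for n,u,v in[('lamp',445,100),('lampedge',445,203),('lampL',280,80),('lampLL',320,170),('table',290,330),('cone',419,242),('awl',375,212),('tin',352,222),('strop',292,182),('blank',323,193),('wax',284,322),('rope',60,250),('tray',180,240),('clip',263,237)]: print(n,P[v,u])
# ortho: resample both clouds in the work area to height maps
a=cv2.resize(T['frame'][200:340,160:370],None,fx=3.8,fy=3.8,interpolation=cv2.INTER_CUBIC)
cv2.imwrite('pics/topcrop.png',a)
b=cv2.resize(S['frame'][205:395,175:405],None,fx=3.1,fy=3.1,interpolation=cv2.INTER_CUBIC)
cv2.imwrite('pics/scenecrop.png',b)
```

```text
lamp [ 680.8 -131.9  579.9]
lampedge [ 569.4 -139.6  528.1]
lampL [726.9  60.3 528.3]
lampLL [726.7   7.8   1. ]
table [385.5  77.    3.6]
cone [ 559.8 -185.9   85.9]
awl [ 627.7 -104.4   41.2]
tin [611.9 -58.4   6.5]
strop [698.5  68.   16.1]
blank [661.9   3.4  83.7]
wax [403.3  88.4  21.1]
rope [ 623.5  892.4 -734.9]
tray [577.5 302.8  27.9]
clip [573.3 122.7 103.7]
```

View pics/topcrop.png

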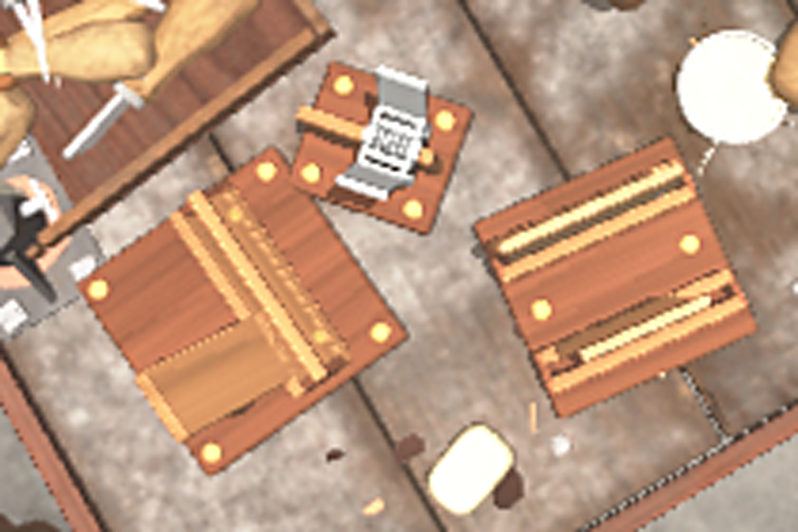

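View pics/scenecrop.png

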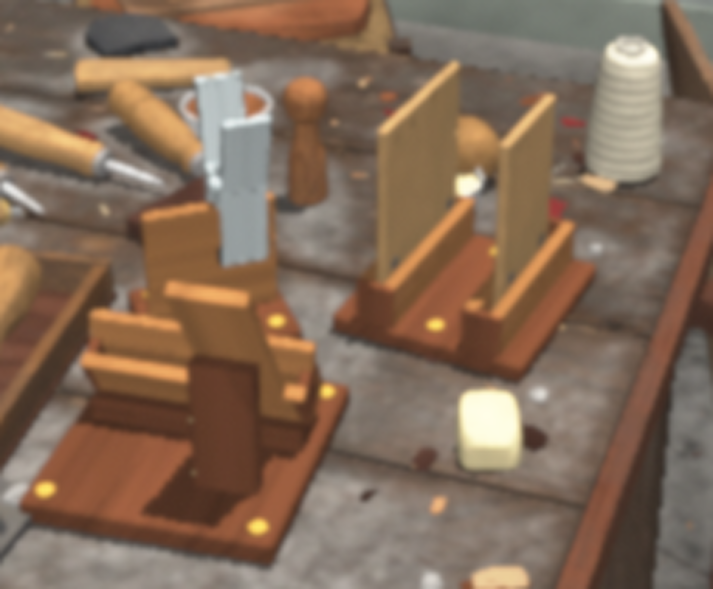

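```bash
cat > m.py <<'E'
from h import *
np.set_printoptions(precision=2,suppress=True)
C={n:cloud(dict(np.load(n+'.npz'))).reshape(-1,3) for n in('top','scene')}
def sel(P,lo,hi): return P[np.all((P>lo)&(P<hi),1)]
def rect(p): 
    (c,s,a)=cv2.minAreaRect(p[:,:2].astype(np.float32)); return np.array(c),np.array(s),a
if __name__=='__main__':
  for n,P in C.items():
    print('==',n, 'table z',np.median(sel(P,[350,0,-20],[450,60,8])[:,2]))
    for nm,lo,hi in[('tmpl tops',[420,-150,124],[600,110,140]),('posttop',[380,130,125],[560,330,160]),
      ('clip',[520,60,100],[620,170,200]),('wax',[380,60,12],[425,115,30]),('rail',[520,60,76],[640,190,92])]:
        p=sel(P,lo,hi)
        print(nm,len(p), *( [p.min(0),p.max(0),*rect(p)] if len(p)>4 else []))
E
python3 m.py
python3 - <<'E'
from m import *
# orthographic height-map picture from merged clouds
im=np.zeros((560,760),np.float32)
for n,P in C.items():
    p=sel(P,[380,-110,-5],[660,270,220]); 
    o=np.zeros_like(im); 
    r=((660-p[:,0])*2).astype(int); c=((270-p[:,1])*2).astype(int)
    np.maximum.at(im,(r.clip(0,559),c.clip(0,759)),p[:,2])
cv2.imwrite('pics/ortho.png',cv2.applyColorMap((cv2.dilate(im,np.ones((2,2)))*1.6).clip(0,255).astype(np.uint8),cv2.COLORMAP_JET))
E
```

```text
== top table z -0.8719152193962145
tmpl tops 300 [460.4  -36.68 124.79] [596.51 109.72 138.16] [547.    26.37] [168.62  98.47] 29.72410011291504
posttop 209 [424.59 130.11 125.02] [557.89 248.89 152.4 ] [491.14 182.06] [ 40.4  158.97] 43.79684066772461
clip 312 [520.05  61.67 100.1 ] [606.95 145.07 152.4 ] [563.56  94.07] [90.73 61.79] 69.7703857421875
wax 316 [380.36  67.69  12.04] [423.84 111.85  25.82] [401.49  90.36] [32.53 45.73] 44.428226470947266
rail 138 [555.3  102.86  76.53] [594.04 173.93  91.94] [584.02 135.37] [72.67 30.48] 59.281368255615234
== scene table z 0.9318694630409254
tmpl tops 356 [459.58 -35.4  124.07] [598.65 109.87 139.51] [546.09  28.7 ] [167.18  98.14] 28.85138511657715
posttop 371 [422.49 130.01 125.02] [558.18 249.24 151.73] [491.42 184.22] [ 40.17 158.87] 44.323081970214844
clip 713 [520.16  61.57 100.03] [607.26 146.6  151.73] [564.73  95.45] [92.07 63.71] 71.92682647705078
wax 354 [380.18  67.98  12.18] [424.6  114.55  22.73] [400.74  91.43] [30.99 48.6 ] 47.17140579223633
rail 331 [553.81 104.16  76.07] [598.48 177.52  91.89] [581.08 139.38] [73.11 36.76] 51.84135818481445
```

View pics/ortho.png

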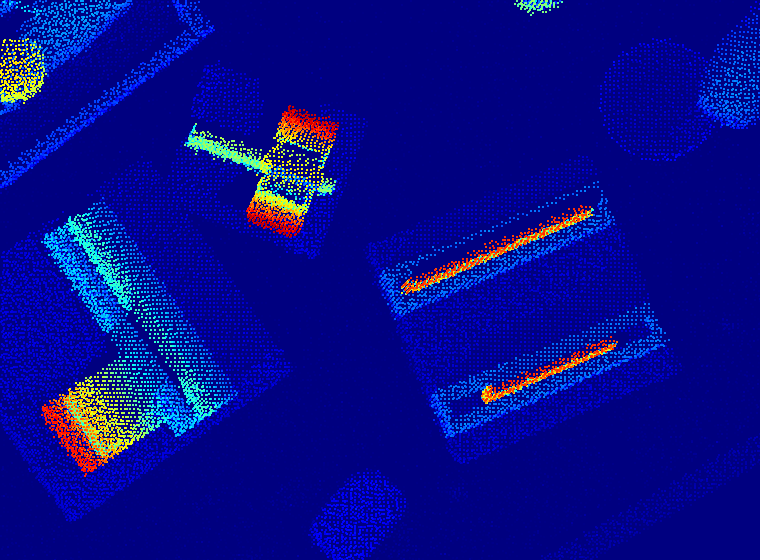

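The height map shows the post top (red) at about pixel (70,440), the slot from (60,210) to (215,410), the clip at (293,170), the wide board at (500,250) and the narrow one at (550,370). Now I fit known boxes to the points.

```bash
cat > fit.py <<'E'
from m import *
from scipy.optimize import least_squares
def box(p,lo,hi):
    c=(np.array(lo)+hi)/2; d=abs(p-c)-(np.array(hi)-lo)/2
    return np.linalg.norm(d.clip(0),axis=1)+d.max(1).clip(max=0)
def frame(s,tilt=0,z0=0):  # s: x,y,yaw ; tilt: lean of local z toward -x local
    return R.from_euler('z',s[2]).as_matrix()@R.from_euler('y',-tilt).as_matrix(), np.array([s[0],s[1],z0])
def fit(P,boxes,s0,tilt=0,z0=0,free=None):
    def f(s):
        M,t=frame(s,tilt,z0); q=(P-t)@M
        return np.min([abs(box(q,*b)) for b in boxes],0)
    r=least_squares(f,s0,x_scale=[1,1,.02],loss='soft_l1',f_scale=1.5); return r.x,np.median(f(r.x))
CR=[([-8,-50,0],[0,-10,120]),([-8,-54,0],[0,54,22]),([7.5,-54,0],[13,54,18])]
def main():
  for n,P in list(C.items())+[('both',np.vstack(list(C.values())))]:
    print('==',n)
    p=sel(P,[505,-45,60],[565,85,140]); s,e=fit(p,[([-3,-50,12],[3,50,132])],[535,20,-1.15+np.pi]); print('wide',s,e,len(p),p[:,2].max())
    p=sel(P,[440,-60,60],[500,45,140]); s,e=fit(p,[([-3,-35,12],[3,35,132])],[475,-5,-1.15+np.pi]); print('narrow',s,e,len(p))
    p=sel(P,[420,150,28],[565,255,160]); 
    p=p[~((p[:,0]>520)&(p[:,1]<185))]
    s,e=fit(p,CR,[495,195,-.98+.0],np.pi/6,34); print('cradle',s,e,len(p), p[:,2].max())
    p=sel(P,[545,100,60],[605,180,88]); s,e=fit(p,[([-4,-37.5,0],[4,37.5,85])],[580,137,1.2]); print('rail',s,e,len(p))
    p=sel(P,[535,98,92],[610,150,200]); print('clip',rect(p),p.min(0),p.max(0),p[p[:,2]>135].mean(0))
if __name__=='__main__': main()
E
python3 fit.py
```

```text
== top
wide [536.95  18.97   0.4 ] 0.315141408713036 265 136.03312986968695
narrow [475.66  -4.56   0.46] 0.914037058859845 116
cradle [501.16 198.35  -1.02] 2.171259970750956 1781 140.00684537127154
rail [580.76 138.23  -0.37] 1.546000349918799 151
clip (array([574.5 , 123.71]), array([30.46, 61.63]), 70.3345718383789) [542.71 101.12  92.02] [606.95 145.07 152.4 ] [576.8  122.81 144.56]
== scene
wide [535.13  21.5    0.48] 1.4258186784116 999 135.03210953692377
narrow [476.69  -4.76  12.97] 0.4340551155482153 680
cradle [496.07 206.8   -1.02] 3.997642556440711 2753 139.93042591739754
rail [571.6  141.74   2.67] 1.7003787396947434 628
clip (array([574.57, 125.6 ]), array([28.81, 64.41]), 69.85478973388672) [541.86 102.2   92.09] [607.26 146.6  151.73] [575.63 124.77 143.42]
== both
wide [537.16  21.4    0.4 ] 0.6416141529062982 1264 136.03312986968695
narrow [476.73  -4.84  12.97] 0.4619422178269763 796
cradle [500.24 200.88  -1.  ] 2.5729522115522716 4534 140.00684537127154
rail [573.64 141.8    2.59] 2.1565353530658182 779
clip (array([574.25, 124.53]), array([31.85, 63.13]), 73.47439575195312) [541.86 101.12  92.02] [607.26 146.6  152.4 ] [575.96 124.2  143.75]
```

```bash
cat > fit2.py <<'E'
from fit import *
def tfit(P,boxes,s,tilt=0,z0=0,th=(8,5,3,3)):
    for t in th:
        M,tt=frame(s,tilt,z0); q=(P-tt)@M; d=np.min([abs(box(q,*b)) for b in boxes],0)
        s,e=fit(P[d<t],boxes,s,tilt,z0)
    return s,e,int((d<t).sum())
if __name__=='__main__':
  for n,P in list(C.items())+[('both',np.vstack(list(C.values())))]:
    print('==',n)
    p=sel(P,[505,-45,90],[565,85,140]); print('wide',tfit(p,[([-3,-50,12],[3,50,132])],[537,20,.4]))
    p=sel(P,[420,130,40],[565,255,160]); s,e,k=tfit(p,CR,[499,200,-1.0],np.pi/6,34); print('cradle',s,e,k)
    M,t=frame(s,np.pi/6,34); q=(p-t)@M; w=q[(q[:,2]>60)&(abs(q[:,0])<3)]; print(' post face y range',np.percentile(w[:,1],[1,99]),'x',np.median(w[:,0]),'slope',np.polyfit(w[:,2],w[:,0],1)[0], 'ztop',np.percentile(w[:,2],99.5))
    w=q[(q[:,2]>10)&(q[:,2]<30)&(abs(q[:,0])<14)]; print(' slot y range',np.percentile(w[:,1],[1,99]))
    p=sel(P,[545,100,80],[605,180,89]); print('rail',tfit(p,[([-4,-37.5,60],[4,37.5,85])],[578,137,1.3]),tfit(p,[([-4,-37.5,60],[4,37.5,85])],[578,137,-.35+np.pi]))
    p=sel(P,[535,98,110],[610,150,200]); c=p[:,:2].mean(0); u=np.linalg.svd(p[:,:2]-c,full_matrices=False)[2][0]; a=(p[:,:2]-c)@u; b=(p[:,:2]-c)@[-u[1],u[0]]
    print('clip long axis az',np.arctan2(u[1],u[0]),'ext',np.percentile(a,[1,99]),np.percentile(b,[1,99]),'ctr',c+u*np.percentile(a,[1,99]).mean()+np.array([-u[1],u[0]])*np.percentile(b,[1,99]).mean(),p[:,2].max())
E
python3 fit2.py
```

```text
== top
wide (array([535.96,  21.21,   0.4 ]), np.float64(0.557428437975056), 218)
cradle [499.65 197.85  -1.03] 1.107739743608704 1111
 post face y range [-50.11 -11.19] x -0.45609377850651167 slope -0.004207224219373439 ztop 121.09172363936528
 slot y range [-57.19  61.15]
rail (array([576.63, 135.44,   2.76]), np.float64(1.246424813444329), 83) (array([577.35, 137.06,   2.77]), np.float64(1.3464661718310578), 89)
clip long axis az 2.780003175976107 ext [-27.15  34.11] [-13.69  12.96] ctr [574.3  123.56] 152.39971070928777
== scene
wide (array([537.36,  21.39,   0.4 ]), np.float64(0.50863913071613), 626)
cradle [502.26 201.32  -0.96] 0.4997374531361718 1197
 post face y range [-50.34 -11.97] x -1.8416378308015058 slope 0.013061861134052848 ztop 123.15683727174286
 slot y range [-60.43  58.57]
rail (array([558.4 , 132.63,   2.09]), np.float64(1.2618928665174514), 91) (array([580.38, 138.21,   2.81]), np.float64(0.8486796449649134), 134)
clip long axis az 2.804192935654435 ext [-30.79  29.76] [-12.35  14.12] ctr [574.25 125.15] 151.7340277446727
== both
wide (array([537.17,  21.37,   0.4 ]), np.float64(0.6677307392771783), 844)
cradle [501.92 201.28  -0.97] 0.741216273925156 2257
 post face y range [-50.38 -11.82] x -0.904493803714439 slope -0.007488094735663967 ztop 122.68068652357353
 slot y range [-60.27  58.52]
rail (array([558.75, 132.18,   2.13]), np.float64(1.2147589246906398), 126) (array([580.28, 138.09,   2.81]), np.float64(0.9342265463254034), 216)
clip long axis az 2.7938978650900137 ext [-30.35  30.79] [-12.88  14.66] ctr [574.42 124.32] 152.39971070928777
```

Run:
```python
from m import *
for n,P in C.items():
    print(n,'max height grid, rows x=100..800, cols y=-200..-900')
    for x in range(100,800,100): print(x,[int(q[:,2].max()) if len(q:=sel(P,[x,y-100,-900],[x+100,y,1500]))>3 else None for y in range(-200,-900,-100)])
```

```text
top max height grid, rows x=100..800, cols y=-200..-900
100 [-69, -64, 223, -34, -28, -115, None]
200 [-89, 19, 50, -29, -29, None, None]
300 [49, 53, -69, -30, -29, None, None]
400 [53, 50, -71, -29, -28, None, None]
500 [543, 2, -112, -31, -32, -111, -726]
600 [577, 550, -39, -256, -630, -726, -719]
700 [592, 557, -153, -201, -476, -725, -725]
scene max height grid, rows x=100..800, cols y=-200..-900
100 [-85, -114, None, None, None, None, None]
200 [-89, -114, None, None, None, None, None]
300 [-106, -119, None, None, None, None, None]
400 [51, -118, -483, -534, -491, -516, None]
500 [90, 2, -488, -538, -490, -731, -731]
600 [5, 1, -40, -354, -730, -731, -726]
700 [3, -733, -39, -40, -437, -732, -727]
```

{"name": "move_arm", "arguments": {
  "moves": [
    [0, 0.04, 0, 0],
    [0, 0.08, 0, 0],
    [0, 0.12, 0, 0],
    [0, 0.16, 0, 0],
    [0, 0.2, 0, 0],
    [0, 0.24, 0, 0],
    [0, 0.28, 0, 0],
    [0, 0.3, 0, 0],
    [0, 0.32, 0, 0],
    [0, 0.34, 0, 0],
    [0, 0.34, 0, 0]
  ]
}}

```text
clock: 1.2
eef_pos: [217.0, -809.8, 191.6]
eef_rot: [3.105, 0.0, 0.262]
wrist_force: [-0.4, 0.6, 0.6]
finger_gap: 94.3
finger_force: 0.0
```

{"name": "move_arm", "arguments": {
  "moves": [
    [0, 0.05, 0, 0],
    [0, 0.1, 0, 0],
    [0, 0.1, 0, 0]
  ]
}}

```text
clock: 1.5
eef_pos: [220.6, -823.3, 174.1]
eef_rot: [3.072, 0.0, 0.262]
wrist_force: [0.9, 0.8, -0.4]
finger_gap: 94.0
finger_force: 0.0
```

{"name": "move_arm", "arguments": {
  "moves": [
    [0, -0.05, 0, 0],
    [0, -0.1, 0, 0],
    [0, -0.15, 0, 0],
    [0, -0.15, 0, 0]
  ]
}}

```text
clock: 1.9
eef_pos: [192.2, -718.3, 167.7]
eef_rot: [3.071, 0.0, 0.262]
wrist_force: [0.9, -1.5, 1.1]
finger_gap: 93.9
finger_force: 0.0
```

Run:
```python
from h import *
s=manip.read_state(); print(s['joints'],s['eef_pos'],s['eef_rot'])
```

```text
[-1.35986709  0.73684163  0.96186523  0.00350421  1.37270493 -0.05143433] [ 192.18503079 -718.33003005  167.74314312] [3.07132683e+00 1.34109364e-04 2.61789841e-01]
```

{"name": "move_arm", "arguments": {
  "moves": [
    [0, -0.04, -0.01, 0],
    [0, -0.08, -0.02, 0],
    [0, -0.12, -0.03, 0],
    [0, -0.16, -0.04, 0],
    [0, -0.2, -0.05, 0],
    [0, -0.24, -0.05, 0],
    [0, -0.28, -0.05, 0],
    [0, -0.32, -0.05, 0],
    [0, -0.36, -0.05, 0],
    [0, -0.4, -0.05, 0],
    [0, -0.43, -0.05, 0],
    [0, -0.45, -0.05, 0]
  ]
}}

```text
clock: 3.1
eef_pos: [75.1, -281.1, 186.2]
eef_rot: [3.071, 0.0, 0.262]
wrist_force: [0.4, -0.3, 0.3]
finger_gap: 94.2
finger_force: 0.0
```

{"name": "move_arm", "arguments": {
  "moves": [
    [0, -0.04, 0, 0],
    [0, -0.07, 0, 0],
    [0, -0.07, 0, 0]
  ]
}}

```text
clock: 3.4
eef_pos: [57.0, -213.6, 181.4]
eef_rot: [3.069, 0.001, 0.261]
wrist_force: [0.2, -0.9, 0.1]
finger_gap: 94.5
finger_force: 0.0
```

Run:
```python
from h import *
s=manip.read_state(); print(s['joints'],s['eef_pos'],s['eef_rot'])
```

```text
[-1.49156624 -0.58399312  2.34273918  0.01274514  1.31126528 -0.1851104 ] [  57.01899114 -213.60756387  181.38234848] [3.06894609e+00 8.53438153e-04 2.61479755e-01]
```

```bash
cat > go.py <<'E'
import sys; from h import *
np.set_printoptions(precision=4,suppress=True)
def to(p,yaw=None,s=None):
    s=s or manip.read_state(); M=rot(s['eef_rot']); p0=np.array(s['eef_pos'])
    d=M.T@(np.array(p,float)-p0)/1000
    y0=np.arctan2(M[1,0],M[0,0]); t=0 if yaw is None else -((yaw-y0+np.pi)%(2*np.pi)-np.pi)
    print('shift',d,'turn',round(t,3),'rows>=',np.linalg.norm(d)/.05,abs(t)/.15,'z axis',M[:,2],'yaw',y0)
    return d,t
if __name__=='__main__': a=list(map(float,sys.argv[1:])); to(a[:3],a[3] if len(a)>3 else None)
E
python3 go.py 526 47.2 165 1.971
```

```text
shift [ 0.5205 -0.1315  0.0064] turn -1.71 rows>= 10.73745134347336 11.39680163442371 z axis [ 0.0179 -0.0703 -0.9974] yaw 0.261479754836444
```

{"name": "move_arm", "arguments": {
  "moves": [
    [0.043, -0.011, 0, -0.145],
    [0.087, -0.022, 0, -0.29],
    [0.13, -0.033, 0, -0.435],
    [0.174, -0.044, 0, -0.58],
    [0.217, -0.055, 0, -0.725],
    [0.26, -0.066, 0, -0.87],
    [0.304, -0.077, 0, -1.015],
    [0.347, -0.088, 0, -1.16],
    [0.39, -0.1, 0.002, -1.305],
    [0.434, -0.11, 0.004, -1.45],
    [0.477, -0.12, 0.006, -1.595],
    [0.52, -0.131, 0.006, -1.71]
  ],
  "jaw": 0.05
}}

```text
clock: 4.6
eef_pos: [497.5, 29.9, 166.9]
eef_rot: [3.137, 0.069, 1.784]
wrist_force: [0.3, -1.1, 0.7]
finger_gap: 49.6
finger_force: 0.0
```

Run:
```python
from go import *
to([526,47.2,165],1.971); to([526,47.2,92],1.971)
c=grab('wrist'); cv2.imwrite('pics/wrist1.png',c['frame']); print(c['fx'],c['cx'],c['cy'],c['origin'],c['orientation'])
```

```text
shift [0.011  0.0315 0.0013] turn -0.187 rows>= 0.6670774035827312 1.248297131500511 z axis [ 0.0187 -0.0663 -0.9976] yaw 1.7837554302749237
shift [0.016  0.0312 0.0741] turn -0.187 rows>= 1.6395493618861663 1.248297131500511 z axis [ 0.0187 -0.0663 -0.9976] yaw 1.7837554302749237
371.64829954431775 321.1856683912361 238.29981012435331 [476.2012 123.6388 339.2603] [ 2.7825 -0.0029  0.2128]
```

View pics/wrist1.png

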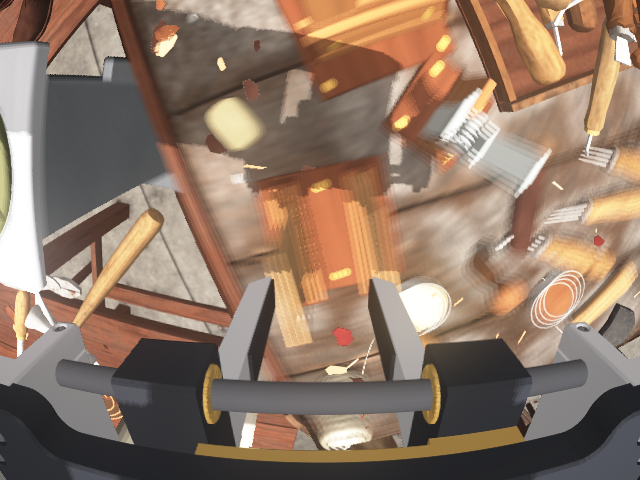

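The wrist view, blurred by motion, shows the fingers at (270,350) and (385,350), with the rack below at (330,230). The approach is right. I'll settle, then descend.

{"name": "move_arm", "arguments": {
  "moves": [
    [0.005, 0.015, 0, -0.1],
    [0.011, 0.0315, 0.001, -0.187],
    [0.011, 0.0315, 0.001, -0.187],
    [0.011, 0.0315, 0.001, -0.187]
  ]
}}

```text
clock: 5.05
eef_pos: [523.7, 45.3, 165.4]
eef_rot: [-3.133, 0.068, 1.962]
wrist_force: [-0.7, 0.5, 0.3]
finger_gap: 49.9
finger_force: 0.0
```

Run:
```python
from go import *
to([526,47.2,92],1.971)
```

```text
shift [0.0059 0.0035 0.0731] turn -0.009 rows>= 1.469060490789586 0.057988560139392575 z axis [ 0.0177 -0.0663 -0.9976] yaw 1.9623017159790914
```

{"name": "move_arm", "arguments": {
  "moves": [
    [0.001, 0.001, 0.015, 0],
    [0.002, 0.001, 0.035, 0],
    [0.003, 0.001, 0.055, 0],
    [0.005, 0.001, 0.073, 0],
    [0.005, 0.001, 0.073, 0],
    [0.005, 0.001, 0.073, 0]
  ]
}}

```text
clock: 5.65
eef_pos: [524.1, 45.2, 93.2]
eef_rot: [-3.133, 0.068, 1.963]
wrist_force: [0.2, -0.2, 0.5]
finger_gap: 50.2
finger_force: 0.0
```

{"name": "move_arm", "arguments": {
  "moves": [
    [0, 0, 0, 0],
    [0, 0, 0, 0],
    [0, 0, 0, 0],
    [0, 0, 0, 0],
    [0, 0, 0, 0],
    [0, 0, 0, 0]
  ],
  "jaw": 0,
  "squeeze": 15
}}

```text
clock: 6.25
eef_pos: [524.2, 45.5, 92.4]
eef_rot: [-3.133, 0.068, 1.964]
wrist_force: [6.7, 2.8, -4.1]
finger_gap: 6.3
finger_force: 15.0
```

{"name": "move_arm", "arguments": {
  "moves": [
    [-0.001, 0, -0.015, 0],
    [-0.002, 0, -0.03, 0],
    [-0.004, 0, -0.055, 0],
    [-0.006, 0, -0.085, 0],
    [-0.006, 0, -0.085, 0],
    [0.03, 0, -0.085, 0],
    [0.07, 0, -0.083, 0],
    [0.1, 0, -0.081, 0],
    [0.1, 0, -0.081, 0],
    [0.1, 0, -0.081, 0]
  ]
}}

```text
clock: 7.25
eef_pos: [484.1, 143.1, 165.7]
eef_rot: [-3.132, 0.068, 1.966]
wrist_force: [-0.6, 0.6, -0.4]
finger_gap: 5.9
finger_force: 15.0
```

Run:
```python
from go import *
s=manip.read_state(); print(s['eef_pos'],s['wrist_force'],s['finger_gap'])
yaw=-.975; x=np.array([np.cos(yaw),np.sin(yaw)]); y=np.array([-x[1],x[0]]); O=np.array([501,200.])
# right of slot by 60mm, tool at cradle y=+28
p=O+28*y+60*x; print(p); to([*p,178],yaw+np.pi/2)
# clearance check of body / pole region
from m import C
for n,P in C.items():
    q=P[(P[:,2]>60)&(P[:,0]>380)&(P[:,0]<620)&(P[:,1]>255)&(P[:,1]<420)]; print(n,len(q),q[:,:].min(0) if len(q) else '',q.max(0) if len(q) else '')
    for z in(60,100,140,180,220,300): 
        k=q[abs(q[:,2]-z)<20]; print(z,len(k),k.mean(0) if len(k) else '')
```

```text
[484.0914 143.1128 165.7051] [-0.6156  0.5948 -0.3769] 5.860485449505207
[557.8457 166.0506]
shift [-0.008   0.0768 -0.0125] turn 1.37 rows>= 1.564226326919607 9.132769042470175 z axis [ 0.0169 -0.0666 -0.9976] yaw 1.9657116831654227
top 3319 [509.48 255.09  60.01] [619.99 419.63 518.37]
60 546 [576.67 341.65  66.82]
100 304 [589.4  308.57  96.11]
140 129 [541.43 347.18 140.51]
180 202 [537.9  355.84 182.61]
220 208 [532.29 366.66 220.26]
300 232 [523.34 387.92 299.99]
scene 5859 [507.31 256.14  60.02] [620.   419.99 525.93]
60 822 [570.46 347.    68.31]
100 744 [583.78 309.25  95.18]
140 286 [528.67 356.5  140.25]
180 348 [526.31 363.78 180.47]
220 345 [520.99 375.01 220.41]
300 445 [515.4  395.72 300.48]
```

{"name": "move_arm", "arguments": {
  "moves": [
    [0, 0, -0.002, 0.14],
    [0, 0, -0.004, 0.28],
    [0, 0, -0.006, 0.42],
    [0, 0, -0.008, 0.56],
    [0, 0, -0.01, 0.7],
    [0, 0, -0.012, 0.84],
    [0, 0, -0.012, 0.98],
    [0, 0, -0.012, 1.12],
    [0, 0, -0.012, 1.25],
    [0, 0, -0.012, 1.37],
    [0, 0, -0.012, 1.37],
    [0, 0, -0.012, 1.37]
  ]
}}

```text
clock: 8.45
eef_pos: [484.4, 143.1, 178.2]
eef_rot: [3.077, 0.023, 0.596]
wrist_force: [0.4, 0.4, 0.1]
finger_gap: 5.5
finger_force: 15.0
```

```bash
cat > tp.py <<'E'
from go import *
from fit import frame
G=rot([-3.133,.068,1.964]); gp=np.array([524.2,45.5,92.4])
off=G.T@(np.array([537,21.3,12])-gp); off[1]=0
zt=G.T@np.array([0,0,1.]); xt=G.T@np.array([np.cos(.39),np.sin(.39),0])
CY=-.975; CM,CO=frame([501.,200.,CY],np.pi/6,34)
def tmpl():
    s=manip.read_state(); M=rot(s['eef_rot']); return s,M@off+s['eef_pos'],M@zt,M@xt
if __name__=='__main__':
    s,o,z,x=tmpl(); print('tool',s['eef_pos'],s['eef_rot'],'tmpl origin',o,'z',z,'in cradle',(o-CO)@CM, z@CM)
    # want bottom-left corner (3mm left of origin, along -cradle-x horizontally) at cradle (0.5,0,18)+15mm up
    L=-np.array([np.cos(CY),np.sin(CY),0])
    tgt=CO+CM@np.array([.8,0,18])-3*L
    for dz in(30,0): print(dz); to(np.array(s['eef_pos'])+tgt-o+[0,0,dz],CY+np.pi/2,s)
E
python3 tp.py
```

```text
tool [484.41 143.06 178.16] [3.08 0.02 0.6 ] tmpl origin [467.87 125.42  96.81] z [-0.08  0.04  1.  ] in cradle [ 68.76 -69.27  32.83] [ 0.43 -0.05  0.9 ]
30
shift [ 0.07 -0.05  0.01] turn 0.0 rows>= 1.7237448069891106 0.0009823220622706685 z axis [ 0.02 -0.07 -1.  ] yaw 0.5959436751042372
0
shift [ 0.07 -0.05  0.04] turn 0.0 rows>= 1.9326212191754892 0.0009823220622706685 z axis [ 0.02 -0.07 -1.  ] yaw 0.5959436751042372
```

{"name": "move_arm", "arguments": {
  "moves": [
    [0.025, -0.01, 0, 0],
    [0.05, -0.025, 0, 0],
    [0.07, -0.04, 0, 0],
    [0.07, -0.045, 0, 0],
    [0.07, -0.045, 0, 0],
    [0.07, -0.045, 0, 0]
  ]
}}

```text
clock: 9.05
eef_pos: [516.8, 219.3, 173.9]
eef_rot: [3.077, 0.023, 0.594]
wrist_force: [0.3, 0.4, -0.4]
finger_gap: 6.0
finger_force: 15.0
```

```bash
cat >> tp.py <<'E'
    np.set_printoptions(precision=4,suppress=True); print('--'); to(np.array(s['eef_pos'])+tgt-o,CY+np.pi/2,s)
E
python3 tp.py
python3 - <<'E'
from tp import *
from m import sel
from fit2 import tfit
for n in('scene','top'):
    c=grab(n); P=cloud(c).reshape(-1,3)
    s,o,z,x=tmpl()
    # template points near predicted
    X=np.stack([x,np.cross(z,x),z],1); q=(P-o)@X
    k=q[(abs(q[:,0])<12)&(q[:,1]>-60)&(q[:,1]<8)&(q[:,2]>25)&(q[:,2]<125)]
    print(n,len(k),'face x med',np.median(k[:,0]),'slopes',np.linalg.lstsq(np.c_[k[:,1:],np.ones(len(k))],k[:,0],rcond=None)[0],'y range',np.percentile(k[:,1],[1,99]),'z',np.percentile(k[:,2],[1,99]))
    cv2.imwrite(f'pics/{n}2.png',cv2.resize(c['frame'][200:400,170:400] if n=='scene' else c['frame'][200:340,160:370],None,fx=3,fy=3,interpolation=cv2.INTER_CUBIC))
E
```

```text
tool [516.83 219.31 173.86] [3.08 0.02 0.59] tmpl origin [500.26 201.69  92.51] z [-0.08  0.04  1.  ] in cradle [27.68  0.34 51.58] [ 0.43 -0.05  0.9 ]
30
shift [-0.   -0.    0.01] turn -0.002 rows>= 0.26009366280611085 0.010323972468417136 z axis [ 0.02 -0.07 -1.  ] yaw 0.5942477309246339
0
shift [ 0.   -0.01  0.04] turn -0.002 rows>= 0.8533422554528158 0.010323972468417136 z axis [ 0.02 -0.07 -1.  ] yaw 0.5942477309246339
--
shift [ 0.0006 -0.0062  0.0422] turn -0.002 rows>= 0.8533422554528158 0.010323972468417136 z axis [ 0.0175 -0.0665 -0.9976] yaw 0.5942477309246339
scene 2100 face x med -1.3611831363951419 slopes [-0.01  0.01 -2.41] y range [-49.11   7.46] z [ 26.05 121.25]
top 397 face x med 4.085732366650226 slopes [ 0.01 -0.01  5.05] y range [-49.99   7.  ] z [ 26.68 121.65]
```

View pics/scene2.png

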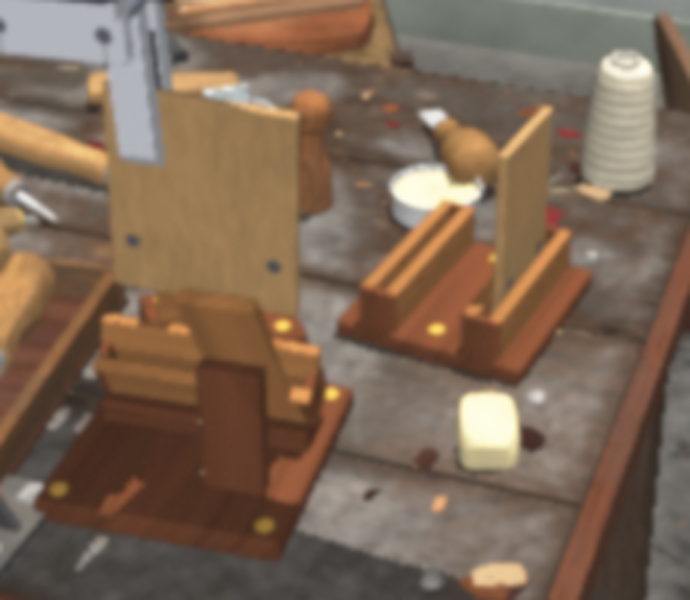

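The template hangs plumb over the slot; its bottom edge is at about (210,300) in the crop, clear of the post. I'll lower it into the mouth.

{"name": "move_arm", "arguments": {
  "moves": [
    [0.0006, -0.006, 0, 0],
    [0.0006, -0.006, 0.01, 0],
    [0.0006, -0.006, 0.02, 0],
    [0.0006, -0.006, 0.03, 0],
    [0.0006, -0.006, 0.036, 0],
    [0.0006, -0.006, 0.039, 0],
    [0.0006, -0.006, 0.039, 0]
  ]
}}

```text
clock: 9.85
eef_pos: [514.4, 223.0, 133.9]
eef_rot: [3.078, 0.023, 0.593]
wrist_force: [-2.2, 3.6, -2.3]
finger_gap: 5.8
finger_force: 15.0
```

```bash
python3 tp.py | tail -1; python3 tp.py|head -1;  python3 - <<'E'
from h import *
s=manip.read_state(); print(s['wrist_force'],s['moment'])
c=grab('scene'); cv2.imwrite('pics/scene3.png',cv2.resize(c['frame'][220:400,170:330],None,fx=3.3,fy=3.3,interpolation=cv2.INTER_CUBIC))
E
```

```text
shift [-0.0003  0.0009  0.0027] turn -0.002 rows>= 0.056545713680766864 0.01652607096770472 z axis [ 0.0163 -0.066  -0.9977] yaw 0.5933174161497408
tool [514.42 223.   133.94] [3.08 0.02 0.59] tmpl origin [497.74 205.44  52.6 ] z [-0.08  0.03  1.  ] in cradle [ 3.82  0.36 19.27] [ 0.44 -0.04  0.9 ]
[-2.2217429   3.5701637  -2.26575654] [ 0.99708638  0.64436869 -0.06788158]
```

{"name": "move_arm", "arguments": {
  "moves": [
    [0, -0.0015, 0, 0],
    [0, -0.0015, 0.002, 0],
    [0, -0.0015, 0.003, 0],
    [0, -0.0015, 0.003, 0]
  ]
}}

```text
clock: 10.3
eef_pos: [514.3, 223.8, 131.6]
eef_rot: [3.076, 0.022, 0.594]
wrist_force: [1.0, 0.9, -0.3]
finger_gap: 6.2
finger_force: 15.0
```

View pics/scene3.png

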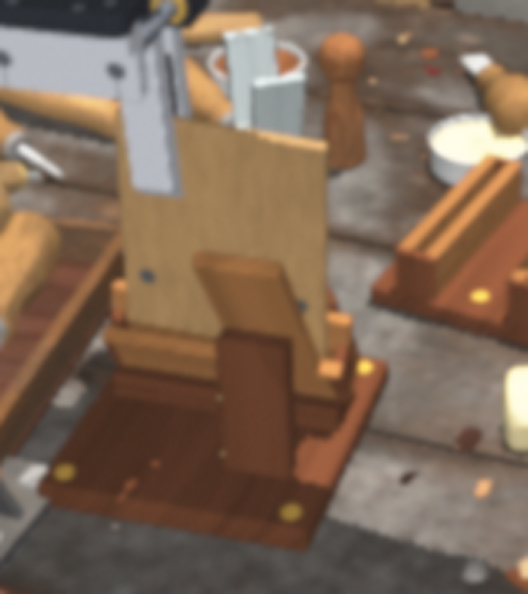

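The bottom edge stands between the slot walls at about (220,340) in the crop and the forces are near zero. I'll open slowly so the board leans on the left finger, then carry that finger left.

{"name": "move_arm", "arguments": {
  "moves": [
    [0, 0, 0.002, 0],
    [0, 0, 0.002, 0]
  ]
}}

```text
clock: 10.5
eef_pos: [514.5, 223.8, 129.9]
eef_rot: [3.076, 0.021, 0.594]
wrist_force: [0.4, 0.9, 3.7]
finger_gap: 5.8
finger_force: 15.0
```

{"name": "move_arm", "arguments": {
  "moves": [
    [0, 0, 0, 0],
    [0, 0, 0, 0],
    [0, 0, 0, 0]
  ],
  "jaw": 0.014
}}

```text
clock: 10.8
eef_pos: [514.0, 223.6, 129.3]
eef_rot: [3.077, 0.023, 0.593]
wrist_force: [-0.3, -0.1, -0.8]
finger_gap: 13.9
finger_force: 0.0
```

{"name": "move_arm", "arguments": {
  "moves": [
    [0, 0, 0, 0],
    [0, 0, 0, 0],
    [0, 0, 0, 0]
  ],
  "jaw": 0.05
}}

```text
clock: 11.1
eef_pos: [514.1, 223.7, 129.4]
eef_rot: [3.077, 0.022, 0.593]
wrist_force: [0.0, -0.4, -0.1]
finger_gap: 34.9
finger_force: 0.1
```

Run:
```python
from h import *
s=manip.read_state(); print(s['eef_pos'],s['wrist_force'],s['finger_gap'])
c=grab('scene'); cv2.imwrite('pics/scene4.png',cv2.resize(c['frame'][220:400,170:330],None,fx=3.3,fy=3.3,interpolation=cv2.INTER_CUBIC))
```

```text
[514.08637065 223.67082862 129.41631591] [ 0.01566809 -0.4258282  -0.06740373] 34.86452898423972
```

View pics/scene4.png

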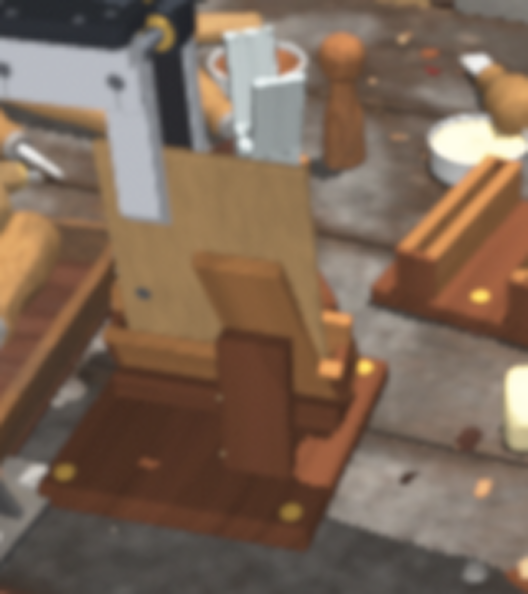

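The board now leans left on the finger at (135,200), its foot still in the slot. I'll follow it down with the finger. One picture remains, so I'll use depth numbers from here.

{"name": "move_arm", "arguments": {
  "moves": [
    [0, -0.005, 0, 0],
    [0, -0.011, 0, 0],
    [0, -0.018, 0, 0],
    [0, -0.025, 0, 0],
    [0, -0.032, 0, 0],
    [0, -0.038, 0, 0],
    [0, -0.044, 0, 0],
    [0, -0.05, 0, 0],
    [0, -0.05, 0, 0],
    [0, -0.05, 0, 0]
  ]
}}

```text
clock: 12.15
eef_pos: [486.1, 265.1, 126.2]
eef_rot: [3.077, 0.022, 0.594]
wrist_force: [-0.3, -0.6, 0.6]
finger_gap: 49.7
finger_force: 0.0
```

```bash
cat > seat.py <<'E'
from tp import *
from fit import box
np.set_printoptions(precision=3,suppress=True)
for n in('scene','top'):
    P=cloud(grab(n)).reshape(-1,3); q=(P-CO)@CM
    k=q[(q[:,1]>-8)&(q[:,1]<56)&(q[:,2]>35)&(q[:,2]<150)&(q[:,0]>-30)&(q[:,0]<60)]
    print(n,len(k),'x med',np.median(k[:,0]) if len(k) else '', 'y',np.percentile(k[:,1],[1,99]),'z max',np.percentile(k[:,2],[50,98,99.5]))
    f=k[k[:,2]<110]; 
    if len(f)>20: print('  plane x=a*y+b*z+c',np.linalg.lstsq(np.c_[f[:,1:],np.ones(len(f))],f[:,0],rcond=None)[0])
    k=q[(q[:,1]>-60)&(q[:,1]<60)&(q[:,0]>1)&(q[:,0]<12)&(q[:,2]>60)&(q[:,2]<135)]
    if len(k)>20: print('  board front: y',np.percentile(k[:,1],[1,99]),'ztop',np.percentile(k[:,2],[98,99.5]),'x',np.median(k[:,0]))
s=manip.read_state(); print(s['eef_pos'],s['eef_rot'],s['wrist_force'],s['finger_gap'],s['clock'])
E
python3 seat.py
```

```text
scene 1272 x med 0.49900573245120833 y [-3.801 46.083] z max [108.78  148.612 149.448]
  plane x=a*y+b*z+c [  0.068   0.146 -10.033]
  board front: y [-49.077  30.705] ztop [123.18  123.755] x 3.125711463861016
top 291 x med 4.81649583734352 y [-7.79  15.355] z max [ 75.261 121.316 129.372]
  plane x=a*y+b*z+c [ 0.001 -0.006  5.248]
  board front: y [-49.44   14.067] ztop [121.267 122.81 ] x 4.858309917770718
[486.25  264.88  126.231] [3.077 0.022 0.593] [ 0.107 -0.423  0.398] 49.96975615352281 12.25
```

{"name": "move_arm", "arguments": {
  "moves": [
    [0, 0, -0.02, 0],
    [0, 0, -0.045, 0],
    [0, 0, -0.08, 0],
    [0, 0, -0.12, 0],
    [0, 0, -0.12, 0],
    [0, 0.05, -0.12, 0],
    [0, 0.1, -0.12, 0],
    [0, 0.13, -0.12, 0],
    [0, 0.13, -0.12, 0]
  ]
}}

```text
clock: 13.15
eef_pos: [558.2, 162.3, 253.8]
eef_rot: [3.076, 0.023, 0.589]
wrist_force: [-0.5, 0.9, -1.3]
finger_gap: 50.2
finger_force: 0.0
```

```bash
python3 seat.py
cat > cfit.py <<'E'
from tp import *
from fit2 import tfit, CR
np.set_printoptions(precision=3,suppress=True)
B=[([0,-50,0],[6,50,120])]
A=[]
for n in('scene','top'):
    P=cloud(dict(np.load(n+'.npz'))).reshape(-1,3); q=(P-CO)@CM
    k=P[(abs(q[:,0])<14)&(abs(q[:,1])<60)&(q[:,2]>30)&(q[:,2]<135)]; A.append(k)
    print(n,tfit(k,CR+B,[501,200,CY],np.pi/6,34))
print(tfit(np.vstack(A),CR+B,[501,200,CY],np.pi/6,34))
E
python3 cfit.py
```

```text
scene 932 x med -0.006192309842518385 y [-4.933 50.538] z max [ 88.385 122.304 123.102]
  plane x=a*y+b*z+c [-0.006 -0.002  0.183]
  board front: y [-49.274  48.005] ztop [122.926 123.271] x 3.016418336929038
top 168 x med 4.822686697466844 y [21.913 39.9  ] z max [ 74.533 109.759 111.747]
  plane x=a*y+b*z+c [-0.032  0.006  5.339]
  board front: y [23.801 40.21 ] ztop [110.721 111.821] x 4.848267360367558
[556.657 165.177 253.728] [3.077 0.023 0.592] [-0.406  1.207 -0.004] 50.120248713991586 13.25
scene (array([502.212, 201.018,  -0.971]), np.float64(0.4348917050270309), 1833)
top (array([501.102, 201.205,  -0.961]), np.float64(0.7723551607211805), 177)
(array([502.233, 201.113,  -0.969]), np.float64(0.46918129172980816), 2013)
```

```bash
python3 go.py 574.4 124.3 180 1.224
```

```text
shift [-0.0064  0.039   0.0766] turn -0.632 rows>= 1.722980092360364 4.212998322279056 z axis [ 0.0168 -0.0663 -0.9977] yaw 0.5920502516581418
```

{"name": "move_arm", "arguments": {
  "moves": [
    [-0.002, 0.01, 0, -0.13],
    [-0.004, 0.02, 0, -0.26],
    [-0.006, 0.03, 0.02, -0.39],
    [-0.006, 0.039, 0.04, -0.52],
    [-0.006, 0.039, 0.06, -0.632],
    [-0.006, 0.039, 0.075, -0.632],
    [-0.006, 0.039, 0.075, -0.632],
    [-0.006, 0.039, 0.075, -0.632]
  ],
  "jaw": 0.094
}}

```text
clock: 14.05
eef_pos: [574.6, 125.9, 182.7]
eef_rot: [3.102, 0.056, 1.226]
wrist_force: [-0.3, 0.4, 0.8]
finger_gap: 94.1
finger_force: 0.0
```

Run:
```python
from go import *
from m import sel
s=manip.read_state()
to([574.4,124.3,180],1.224,s); M=rot(s['eef_rot'])
# wrist camera fisheye cloud of the clip
c=grab('wrist'); z=c['z_map']; v,u=np.mgrid[:480,:640]; a=(u-c['cx'])/c['fx']; b=(v-c['cy'])/c['fy']; t=np.hypot(a,b)+1e-9
P=np.stack([np.sin(t)*a/t,np.sin(t)*b/t,np.cos(t)],-1); P=P/P[...,2:]*z[...,None]; P=P.reshape(-1,3)@rot(c['orientation']).T+c['origin']
for nm,Q in[('wrist',P),('top',cloud(grab('top')).reshape(-1,3)),('scene',cloud(grab('scene')).reshape(-1,3))]:
    p=sel(Q,[530,85,100],[620,165,162]); 
    if len(p)<10: print(nm,len(p)); continue
    q=(p-[574.4,124.3,95])@R.from_euler('z',-.347).as_matrix(); h=q[(q[:,2]>48)&(abs(q[:,0])<40)&(abs(q[:,1])<20)]
    print(nm,len(h)); 
    if len(h)>10: print(np.percentile(h,[2,98],axis=0))
```

```text
shift [-0.  0.  0.] turn 0.002 rows>= 0.06233316867398778 0.01043929676242191 z axis [ 0.02 -0.07 -1.  ] yaw 1.2255658945143635
wrist 679
[[-31.13 -11.71  48.28]
 [ 30.12  13.26  54.39]]
top 3
scene 137
[[-32.02 -10.96  48.11]
 [ 30.06  12.73  56.21]]
```

{"name": "move_arm", "arguments": {
  "moves": [
    [0.001, -0.001, 0.02, 0],
    [0.002, -0.002, 0.04, 0],
    [0.002, -0.0024, 0.055, 0],
    [0.002, -0.0024, 0.062, 0],
    [0.002, -0.0024, 0.062, 0],
    [0.002, -0.0024, 0.062, 0]
  ]
}}

```text
clock: 14.8
eef_pos: [574.8, 123.7, 121.1]
eef_rot: [3.101, 0.056, 1.225]
wrist_force: [0.9, -0.2, 0.0]
finger_gap: 93.7
finger_force: 0.0
```

{"name": "move_arm", "arguments": {
  "moves": [
    [0.002, 0, 0, 0],
    [0.002, 0, 0, 0],
    [0.002, 0, 0, 0],
    [0.002, 0, 0, 0],
    [0.002, 0, 0, 0],
    [0.002, 0, 0, 0],
    [0.002, 0, 0, 0],
    [0.002, 0, 0, 0]
  ],
  "jaw": 0,
  "squeeze": 30
}}

```text
clock: 15.6
eef_pos: [575.7, 126.2, 123.5]
eef_rot: [3.1, 0.054, 1.225]
wrist_force: [-14.5, 4.7, 30.5]
finger_gap: 35.2
finger_force: 30.4
```

{"name": "move_arm", "arguments": {
  "moves": [
    [0, 0, -0.008, 0],
    [-0.001, 0.001, -0.018, 0],
    [-0.002, 0.001, -0.035, 0],
    [-0.003, 0.002, -0.055, 0],
    [-0.005, 0.003, -0.08, 0],
    [-0.006, 0.004, -0.1, 0],
    [-0.006, 0.004, -0.1, 0],
    [-0.006, 0.004, -0.1, 0]
  ]
}}

```text
clock: 16.4
eef_pos: [574.9, 125.0, 219.6]
eef_rot: [3.103, 0.057, 1.225]
wrist_force: [-0.5, -0.5, -1.4]
finger_gap: 34.5
finger_force: 29.7
```

Run:
```python
from go import *
s=manip.read_state();print(s['wrist_force'],s['finger_gap'],s['joints'])
to([400,0,250],.8); to([381,-587,300],.3)
```

```text
[-0.4704 -0.5033 -1.3521] 34.45151181050068 [ 0.1832  0.3752  1.3893 -0.0697  1.3726  0.5416]
shift [-0.1783 -0.1213 -0.0251] turn 0.425 rows>= 4.341554143424433 2.8325636761033124 z axis [ 0.0173 -0.0663 -0.9977] yaw 1.2248845514154967
shift [-0.7389  0.0604 -0.0364] turn 0.925 rows>= 14.844951201828426 6.165897009436646 z axis [ 0.0173 -0.0663 -0.9977] yaw 1.2248845514154967
```

{"name": "move_arm", "arguments": {
  "moves": [
    [-0.04, -0.025, -0.01, 0.1],
    [-0.08, -0.055, -0.02, 0.22],
    [-0.125, -0.085, -0.025, 0.35],
    [-0.178, -0.105, -0.025, 0.48],
    [-0.223, -0.1, -0.025, 0.6],
    [-0.268, -0.09, -0.026, 0.632],
    [-0.313, -0.077, -0.027, 0.632],
    [-0.358, -0.063, -0.028, 0.632],
    [-0.403, -0.048, -0.029, 0.632],
    [-0.448, -0.034, -0.03, 0.632],
    [-0.493, -0.019, -0.031, 0.632],
    [-0.538, -0.005, -0.032, 0.632]
  ]
}}

```text
clock: 17.6
eef_pos: [386.9, -378.3, 280.8]
eef_rot: [3.079, 0.023, 0.593]
wrist_force: [0.4, -0.0, -1.1]
finger_gap: 34.6
finger_force: 30.0
```

Run:
```python
from go import *
s=manip.read_state();print(s['eef_pos'],s['wrist_force'],s['finger_gap'],s['joints'])
to([381,-587,300],.593); to([381+109,-587-168,300],.593)
```

```text
[ 386.9144 -378.3067  280.8049] [ 0.4289 -0.0395 -1.0502] 34.5624851134308 [-0.8259  0.1983  1.4745 -0.0323  1.4104  0.1554]
shift [-0.1219  0.1704 -0.0058] turn 0.0 rows>= 4.1931525951323945 0.00020534295352092613 z axis [ 0.0162 -0.0646 -0.9978] yaw 0.593030801443028
shift [-0.1254  0.3703  0.0068] turn 0.0 rows>= 7.820304918628016 0.00020534295352092613 z axis [ 0.0162 -0.0646 -0.9978] yaw 0.593030801443028
```

{"name": "move_arm", "arguments": {
  "moves": [
    [-0.03, 0.045, 0, 0],
    [-0.06, 0.085, 0, 0],
    [-0.09, 0.13, 0, 0],
    [-0.122, 0.17, 0, 0],
    [-0.123, 0.22, 0, 0],
    [-0.124, 0.27, 0, 0],
    [-0.125, 0.32, 0, 0],
    [-0.125, 0.37, 0, 0],
    [-0.125, 0.42, 0, 0],
    [-0.125, 0.5, 0, 0],
    [-0.125, 0.6, 0, 0],
    [-0.125, 0.6, 0, 0]
  ]
}}

```text
clock: 18.8
eef_pos: [456.5, -698.2, 259.4]
eef_rot: [3.038, 0.023, 0.593]
wrist_force: [0.2, -0.3, -0.5]
finger_gap: 34.2
finger_force: 30.0
```

{"name": "move_arm", "arguments": {
  "moves": [
    [0, 0.1, 0, 0],
    [0, 0.2, 0, 0],
    [0, 0.3, 0, 0],
    [0, 0.4, 0, 0]
  ]
}}

```text
clock: 19.2
eef_pos: [469.0, -714.8, 224.5]
eef_rot: [3.008, 0.023, 0.593]
wrist_force: [0.0, -1.0, -1.4]
finger_gap: 34.2
finger_force: 30.0
```

Run:
```python
from go import *
s=manip.read_state();print(s['eef_pos'],s['wrist_force'],s['finger_gap'],s['joints'],rot(s['eef_rot']))
```

```text
[ 469.0355 -714.7802  224.5441] [ 0.0128 -1.0345 -1.3551] 34.213669324364886 [-1.0277  1.0823  0.2355 -0.0166  1.6894 -0.0547] [[ 0.8289  0.5567  0.0551]
 [ 0.5589 -0.82   -0.1232]
 [-0.0234  0.1329 -0.9908]]
```

{"name": "move_arm", "arguments": {
  "moves": [
    [0, 0.3, -0.3, 0],
    [0, 0.4, -0.4, 0],
    [0, 0.5, -0.5, 0],
    [0, 0.6, -0.6, 0],
    [0, 0.7, -0.7, 0],
    [0, 0.8, -0.8, 0]
  ]
}}

```text
clock: 19.8
eef_pos: [449.6, -676.4, 347.8]
eef_rot: [2.977, 0.024, 0.593]
wrist_force: [0.2, -0.2, -1.0]
finger_gap: 34.2
finger_force: 30.0
```

{"name": "move_arm", "arguments": {
  "moves": [
    [0, 0.5, -0.15, 0],
    [0, 0.6, -0.2, 0],
    [0, 0.7, -0.25, 0],
    [0, 0.8, -0.3, 0],
    [0, 0.9, -0.35, 0],
    [0, 1.0, -0.4, 0]
  ]
}}

```text
clock: 20.4
eef_pos: [454.1, -679.2, 356.9]
eef_rot: [2.944, 0.024, 0.593]
wrist_force: [0.3, -0.2, -2.1]
finger_gap: 34.2
finger_force: 30.0
```

{"name": "move_arm", "arguments": {
  "moves": [
    [0, 0.1, 0, 0],
    [0, 0.2, 0, 0],
    [0, 0.3, 0, 0],
    [0, 0.4, 0, 0],
    [0, 0.5, 0, 0],
    [0, 0.6, 0, 0],
    [0, 0.7, 0, 0],
    [0, 0.8, 0, 0],
    [0, 0.9, 0, 0],
    [0, 1.0, 0, 0],
    [0, 1.1, 0, 0],
    [0, 1.2, 0, 0]
  ]
}}

```text
clock: 21.6
eef_pos: [481.0, -718.4, 275.8]
eef_rot: [2.909, 0.024, 0.593]
wrist_force: [-0.1, 0.2, -1.3]
finger_gap: 34.4
finger_force: 30.0
```

Run:
```python
from go import *
s=manip.read_state();print(s['eef_pos'],s['wrist_force'],s['finger_gap'],s['joints'],rot(s['eef_rot'])[:,2])
```

```text
[ 480.9907 -718.3995  275.7745] [-0.074   0.2362 -1.2685] 34.39279355277864 [-1.0188  1.0251  0.2356 -0.0139  1.6471 -0.0466] [ 0.1097 -0.2046 -0.9727]
```

{"name": "move_arm", "arguments": {
  "moves": [
    [0, 0.1, -0.05, 0],
    [0, 0.2, -0.1, 0],
    [0, 0.3, -0.15, 0],
    [0, 0.4, -0.2, 0],
    [0, 0.5, -0.25, 0],
    [0, 0.6, -0.3, 0],
    [0, 0.7, -0.35, 0],
    [0, 0.8, -0.4, 0],
    [0, 0.9, -0.45, 0],
    [0, 1.0, -0.5, 0],
    [0, 1.1, -0.55, 0],
    [0, 1.2, -0.6, 0]
  ]
}}

```text
clock: 22.8
eef_pos: [463.9, -686.1, 374.3]
eef_rot: [2.874, 0.024, 0.593]
wrist_force: [-0.5, -0.7, -1.0]
finger_gap: 34.0
finger_force: 30.0
```

{"name": "move_arm", "arguments": {
  "moves": [
    [0, 0.1, -0.03, 0],
    [0, 0.2, -0.06, 0],
    [0, 0.3, -0.09, 0],
    [0, 0.4, -0.12, 0],
    [0, 0.5, -0.15, 0],
    [0, 0.6, -0.18, 0],
    [0, 0.7, -0.21, 0],
    [0, 0.8, -0.24, 0],
    [0, 0.9, -0.27, 0],
    [0, 1.0, -0.3, 0],
    [0, 1.1, -0.33, 0],
    [0, 1.2, -0.36, 0]
  ]
}}

```text
clock: 24.0
eef_pos: [464.9, -685.1, 393.4]
eef_rot: [2.84, 0.024, 0.593]
wrist_force: [-1.1, 0.1, -0.6]
finger_gap: 34.7
finger_force: 30.0
```

The tilt gain turns out to be per call, not per row, so short pulls will do.

{"name": "move_arm", "arguments": {
  "moves": [
    [0, 0.1, -0.03, 0],
    [0, 0.2, -0.06, 0],
    [0, 0.3, -0.09, 0]
  ]
}}

```text
clock: 24.3
eef_pos: [467.6, -688.3, 405.1]
eef_rot: [2.804, 0.024, 0.593]
wrist_force: [-0.0, -0.7, -1.4]
finger_gap: 34.1
finger_force: 30.0
```

{"name": "move_arm", "arguments": {
  "moves": [
    [0, 0.1, -0.02, 0],
    [0, 0.2, -0.04, 0],
    [0, 0.3, -0.06, 0]
  ]
}}

```text
clock: 24.6
eef_pos: [472.5, -695.0, 408.7]
eef_rot: [2.77, 0.024, 0.593]
wrist_force: [-0.4, -0.7, -0.8]
finger_gap: 34.3
finger_force: 30.0
```

{"name": "move_arm", "arguments": {
  "moves": [
    [0, 0.1, -0.02, 0],
    [0, 0.2, -0.04, 0],
    [0, 0.3, -0.06, 0]
  ]
}}

```text
clock: 24.9
eef_pos: [476.2, -700.0, 416.8]
eef_rot: [2.735, 0.024, 0.593]
wrist_force: [-0.9, -0.3, -1.3]
finger_gap: 34.3
finger_force: 30.0
```

{"name": "move_arm", "arguments": {
  "moves": [
    [0, 0.1, -0.01, 0],
    [0, 0.2, -0.02, 0],
    [0, 0.3, -0.03, 0]
  ]
}}

```text
clock: 25.2
eef_pos: [482.1, -708.3, 417.6]
eef_rot: [2.701, 0.024, 0.593]
wrist_force: [0.1, -0.2, 0.0]
finger_gap: 34.0
finger_force: 30.0
```

{"name": "move_arm", "arguments": {
  "moves": [
    [0, 0.1, 0, 0],
    [0, 0.2, 0, 0],
    [0, 0.3, 0, 0]
  ]
}}

```text
clock: 25.5
eef_pos: [489.7, -719.8, 412.5]
eef_rot: [2.666, 0.024, 0.593]
wrist_force: [0.4, -0.1, -1.7]
finger_gap: 34.6
finger_force: 30.0
```

{"name": "move_arm", "arguments": {
  "moves": [
    [0, 0.1, 0, 0],
    [0, 0.2, 0, 0],
    [0, 0.3, 0, 0]
  ]
}}

```text
clock: 25.8
eef_pos: [496.0, -728.8, 412.7]
eef_rot: [2.631, 0.024, 0.593]
wrist_force: [-0.2, -0.2, -2.0]
finger_gap: 34.0
finger_force: 30.0
```

```bash
cat > cl.py <<'E'
from go import *
from fit import frame
CM,CO=frame([502.,201.,-.97],np.pi/6,34)
G=rot([3.1,.054,1.225]); coff=G.T@(np.array([574.2,125.2,95])-[575.7,126.2,123.5]); coff[1]=0
def tcp(c,M): return CO+CM@np.array(c,float)-M@coff
if __name__=='__main__':
    np.set_printoptions(precision=4,suppress=True)
    s=manip.read_state(); M=rot(s['eef_rot']); print('coff',coff,'-z in cradle',-M[:,2]@CM,'toolx in cradle',M[:,0]@CM, s['joints'])
    A=tcp([-1,-30,190],M); print('A',A)
    for p in([430,-330,320],[440,-80,290],[490,90,270],A): to(p,None,s)
    # obstacle clearance at final: points of top/scene clouds near the gripper/camera volume in the final tool frame
    F=tcp([-1,-30,130],M)
    for n in('top','scene'):
        P=cloud(dict(np.load(n+'.npz'))).reshape(-1,3); P=P[(P[:,1]>255)&(P[:,2]>90)]
        q=(P-F)@M; q=q[(q[:,2]<-60)&(q[:,2]>-400)&(abs(q[:,1])<150)&(q[:,0]<220)&(q[:,0]>-100)]
        print(n,len(q)); 
        for z in range(-400,-60,60):
            k=q[(q[:,2]>z)&(q[:,2]<z+60)]
            if len(k): print(z,k.min(0),k.max(0),len(k))
E
python3 cl.py
```

```text
coff [ 0.0911  0.     28.4674] -z in cradle [0.013  0.0251 0.9996] toolx in cradle [-0.0055  0.9997 -0.0251] [-1.0136  0.8837  0.2356 -0.0038  1.5112 -0.043 ]
A [415.7126 274.9459 222.8752]
shift [ 0.1704 -0.364  -0.1024] turn 0 rows>= 8.294087394739279 0.0 z axis [ 0.2555 -0.4172 -0.8722] yaw 0.5930581964099272
shift [ 0.3191 -0.5528 -0.178 ] turn 0 rows>= 13.25317906379564 0.0 z axis [ 0.2555 -0.4172 -0.8722] yaw 0.5930581964099272
shift [ 0.456  -0.6596 -0.2187] turn 0 rows>= 16.623070380299406 0.0 z axis [ 0.2555 -0.4172 -0.8722] yaw 0.5930581964099272
shift [ 0.4989 -0.8521 -0.2737] turn 0 rows>= 20.493523066149393 0.0 z axis [ 0.2555 -0.4172 -0.8722] yaw 0.5930581964099272
top 2192
-400 [ 152.2249   93.8511 -341.5243] [ 157.3221   98.313  -340.0512] 6
-340 [ 149.7952   51.5135 -339.2346] [ 176.578   112.9037 -280.0468] 624
-280 [  81.0075 -149.2717 -279.9246] [ 173.1374   74.862  -220.0306] 601
-220 [ 132.2882 -149.9952 -219.9566] [ 164.57     43.0266 -160.0181] 404
-160 [ 137.9752  -11.4642 -159.597 ] [ 159.7497   18.1418 -100.4727] 344
-100 [135.1663 -21.2971 -99.9991] [159.6962   4.3591 -60.1061] 213
scene 7424
-400 [  73.174   -90.4034 -389.2348] [ 170.1238  103.5539 -340.0417] 1176
-340 [  75.9574 -126.6711 -339.9886] [ 169.6409   97.44   -280.0559] 2296
-280 [  79.3476 -149.9991 -279.9907] [ 165.7643   62.0731 -220.0578] 2098
-220 [ 131.3538 -149.9808 -219.9808] [ 158.8818   37.0058 -160.2738] 876
-160 [ 138.4391  -18.408  -159.8759] [ 158.7531   12.1606 -100.0458] 627
-100 [135.7919 -27.9773 -99.8682] [155.5307  -6.0507 -60.0164] 351
```

{"name": "move_arm", "arguments": {
  "moves": [
    [0.02, -0.042, -0.012, 0],
    [0.04, -0.084, -0.024, 0],
    [0.06, -0.126, -0.036, 0],
    [0.08, -0.168, -0.048, 0],
    [0.1, -0.212, -0.06, 0],
    [0.12, -0.256, -0.072, 0],
    [0.14, -0.3, -0.084, 0],
    [0.16, -0.34, -0.096, 0],
    [0.18, -0.38, -0.107, 0],
    [0.205, -0.415, -0.12, 0],
    [0.23, -0.447, -0.132, 0],
    [0.23, -0.447, -0.132, 0]
  ]
}}

```text
clock: 27.0
eef_pos: [429.7, -223.2, 303.7]
eef_rot: [2.629, 0.024, 0.592]
wrist_force: [1.1, 0.7, -1.0]
finger_gap: 34.2
finger_force: 30.0
```

```bash
cat > clr.py <<'E'
from cl import *
np.set_printoptions(precision=1,suppress=True)
s=manip.read_state(); M=rot(s['eef_rot']); F=tcp([-1,-32,130],M); print(s['joints'],s['eef_pos'],s['eef_rot'])
for n in('top','scene'):
    P=cloud(grab(n)).reshape(-1,3); P=P[(P[:,1]>255)&(P[:,2]>90)]
    q=(P-F)@M; k=(q[:,2]<-60)&(q[:,2]>-450)&(abs(q[:,1])<130)&(q[:,0]<125)&(q[:,0]>-100)
    print(n,k.sum()); 
    if k.sum(): print(q[k].min(0),q[k].max(0),'world',P[k].min(0),P[k].max(0))
np.set_printoptions(precision=4,suppress=True)
for p in([440,-80,290],[490,90,270],tcp([-1,-32,190],M)): to(p,None,s)
E
python3 clr.py
```

```text
[-0.4 -0.1  1.9 -0.3  1.   0.7] [ 429.7 -223.2  303.7] [2.6 0.  0.6]
top 18
[  83.  -129.8 -271.8] [  89.9 -120.7 -257.8] world [368.8 496.6 330. ] [374.8 500.6 346.3]
scene 1886
[  75.2 -130.  -389.6] [ 124.8  -54.6 -263.2] world [363.2 491.5 334.6] [414.1 506.9 481.8]
shift [ 0.0888 -0.1042 -0.0454] turn 0 rows>= 2.8844505762935655 0.0 z axis [ 0.2561 -0.4183 -0.8714] yaw 0.5923209458573477
shift [ 0.2256 -0.211  -0.0863] turn 0 rows>= 6.414466071826196 0.0 z axis [ 0.2561 -0.4183 -0.8714] yaw 0.5923209458573477
shift [ 0.2664 -0.4036 -0.1415] turn 0 rows>= 10.076489833366086 0.0 z axis [ 0.2561 -0.4183 -0.8714] yaw 0.5923209458573477
```

{"name": "move_arm", "arguments": {
  "moves": [
    [0.03, -0.035, -0.015, 0],
    [0.06, -0.07, -0.03, 0],
    [0.089, -0.104, -0.045, 0],
    [0.12, -0.128, -0.055, 0],
    [0.155, -0.156, -0.066, 0],
    [0.19, -0.184, -0.076, 0],
    [0.2256, -0.211, -0.086, 0],
    [0.235, -0.25, -0.1, 0],
    [0.243, -0.29, -0.11, 0],
    [0.25, -0.32, -0.12, 0],
    [0.255, -0.345, -0.125, 0],
    [0.255, -0.345, -0.125, 0]
  ]
}}

```text
clock: 28.3
eef_pos: [437.8, 218.4, 236.5]
eef_rot: [2.63, 0.026, 0.595]
wrist_force: [0.5, 0.3, -0.5]
finger_gap: 34.7
finger_force: 30.0
```

```bash
cat > cm.py <<'E'
from cl import *
np.set_printoptions(precision=4,suppress=True)
s=manip.read_state(); M=rot(s['eef_rot']); p=np.array(s['eef_pos']); print(s['joints'],s['eef_pos'],s['eef_rot'],s['finger_gap'],s['wrist_force'])
c=p+M@coff; print('clip in cradle',(c-CO)@CM,'-z',-M[:,2]@CM)
for z in(190,140,131): to(tcp([-1,-32,z],M),-.97+np.pi/2,s)
for n in('scene','top'):
    q=(cloud(grab(n)).reshape(-1,3)-p)@M; k=q[(abs(q[:,0])<25)&(abs(q[:,1])<32)&(q[:,2]>3)&(q[:,2]<90)]
    print(n,len(k))
    for a,b in((3,20),(20,40),(40,60),(60,90)):
        m=k[(k[:,2]>a)&(k[:,2]<b)]
        if len(m)>8: print(a,b,len(m),np.percentile(m,[2,98],axis=0).round(4).tolist())
E
python3 cm.py
```

```text
[ 0.6585  0.1822  1.6755 -0.5193  1.3745  1.7543] [437.7824 218.4362 236.543 ] [2.6305 0.0264 0.5952] 34.69965871240122 [ 0.4528  0.2873 -0.4664]
clip in cradle [ 57.0213 -43.7574 172.2918] -z [0.0125 0.0258 0.9996]
shift [ 0.0118 -0.0581 -0.0173] turn -0.006 rows>= 1.235846849140267 0.03741606812838268 z axis [ 0.2552 -0.4179 -0.8719] yaw 0.5951839165756393
shift [ 0.0131 -0.0575  0.0327] turn -0.006 rows>= 1.3486990692920438 0.03741606812838268 z axis [ 0.2552 -0.4179 -0.8719] yaw 0.5951839165756393
shift [ 0.0133 -0.0574  0.0417] turn -0.006 rows>= 1.4435685275058812 0.03741606812838268 z axis [ 0.2552 -0.4179 -0.8719] yaw 0.5951839165756393
scene 848
3 20 203 [[-13.473, -17.072, 3.3336], [10.8744, 16.1985, 19.738]]
20 40 335 [[-14.1536, -20.0437, 20.6525], [12.5477, 17.7576, 39.2119]]
40 60 213 [[-11.2262, -24.9086, 40.3051], [13.5594, 21.8462, 59.514]]
60 90 97 [[-11.0823, -25.4632, 60.1045], [11.038, 24.1932, 69.9317]]
top 419
3 20 84 [[-14.2203, 7.0062, 3.4956], [10.5829, 21.1399, 19.5995]]
20 40 154 [[-14.715, -11.1732, 21.2888], [12.3078, 23.1368, 39.4049]]
40 60 137 [[-12.2407, 20.5812, 40.635], [12.9367, 28.4075, 58.9615]]
60 90 44 [[-11.5266, -16.2301, 60.428], [14.0977, 29.276, 70.9517]]
```

{"name": "move_arm", "arguments": {
  "moves": [
    [0.004, 0, -0.017, 0],
    [0.008, -0.02, -0.017, 0],
    [0.012, -0.04, -0.017, 0],
    [0.012, -0.058, -0.017, 0],
    [0.012, -0.058, -0.017, 0],
    [0.012, -0.058, -0.017, 0]
  ]
}}

```text
clock: 29.0
eef_pos: [416.0, 271.3, 224.2]
eef_rot: [2.63, 0.024, 0.592]
wrist_force: [0.4, -0.1, -0.7]
finger_gap: 34.3
finger_force: 30.0
```

```bash
python3 cm.py
python3 - <<'E'
from cl import *
c=dict(np.load('scene.npz')); cv2.imwrite('pics/scene5.png',cv2.resize(c['frame'][180:400,150:350],None,fx=2.7,fy=2.7,interpolation=cv2.INTER_CUBIC))
# post + board as seen now, in cradle frame
for n in('scene','top'):
    q=(cloud(dict(np.load(n+'.npz'))).reshape(-1,3)-CO)@CM; k=q[(abs(q[:,0])<16)&(q[:,1]>-60)&(q[:,1]<60)&(q[:,2]>70)&(q[:,2]<128)]
    for a,b in((-48,-12),(5,45)):
        m=k[(k[:,1]>a)&(k[:,1]<b)&(k[:,2]<112)]; t=k[(k[:,1]>a)&(k[:,1]<b)]
        if len(m)>9: print(n,a,b,len(m),'x',np.percentile(m[:,0],[2,50,98]),'ztop',np.percentile(t[:,2],[90,98]))
E
```

```text
[ 0.7662  0.242   1.6327 -0.5063  1.4098  1.8577] [416.0023 271.3275 224.1997] [2.6299 0.0241 0.5923] 34.264322878200645 [ 0.3806 -0.094  -0.705 ]
clip in cradle [  2.4191 -31.8067 189.5724] -z [0.0119 0.0251 0.9996]
shift [-0.0002 -0.0034 -0.0004] turn -0.008 rows>= 0.06902294888397946 0.056383865817627075 z axis [ 0.256  -0.418  -0.8716] yaw 0.5923387469222527
shift [ 0.0011 -0.0028  0.0496] turn -0.008 rows>= 0.9938105767458286 0.056383865817627075 z axis [ 0.256  -0.418  -0.8716] yaw 0.5923387469222527
shift [ 0.0013 -0.0027  0.0586] turn -0.008 rows>= 1.173448173354128 0.056383865817627075 z axis [ 0.256  -0.418  -0.8716] yaw 0.5923387469222527
scene 956
3 20 217 [[-13.4952, -17.2661, 3.4657], [11.4618, 16.0209, 19.4669]]
20 40 396 [[-14.0485, -20.1956, 20.2521], [11.8917, 17.6241, 39.4882]]
40 60 229 [[-11.331, -24.5588, 40.8017], [14.0791, 22.7368, 59.2429]]
60 90 114 [[-10.9665, -24.86, 60.2272], [14.3602, 24.1348, 69.8079]]
top 455
3 20 102 [[-13.9463, -13.403, 3.5448], [11.2476, 20.2867, 19.7768]]
20 40 163 [[-14.3215, -12.3108, 20.9552], [12.4778, 22.4281, 39.5689]]
40 60 138 [[-11.4966, 19.2434, 40.3956], [13.2603, 27.6283, 59.471]]
60 90 52 [[-11.1932, -19.8628, 60.4325], [14.2725, 27.6302, 70.6424]]
scene -48 -12 292 x [-14.02  -7.83  -6.55] ztop [121.09 122.39]
scene 5 45 305 x [-0.91  0.14  1.29] ztop [121.05 122.74]
top -48 -12 259 x [2.48 5.27 7.45] ztop [118.62 121.27]
top 5 45 289 x [2.25 5.13 7.61] ztop [119.08 121.27]
```

View pics/scene5.png

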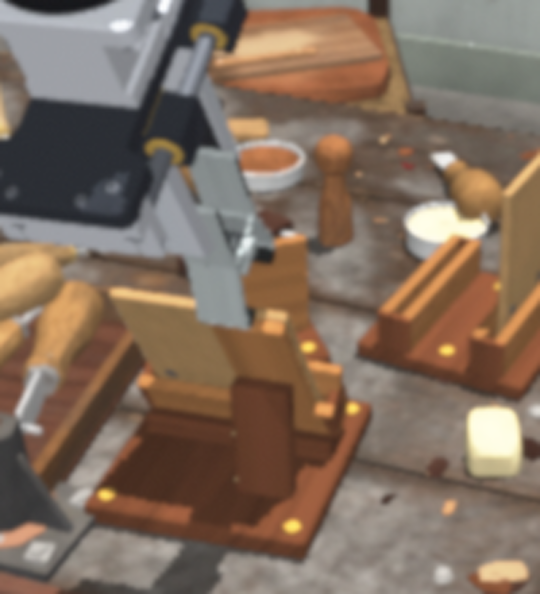

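The clip hangs open and tilted directly over the post's top edge at about (225,320) in the crop. The board lies flat against the post. I'll lower along the tool axis.

{"name": "move_arm", "arguments": {
  "moves": [
    [0, -0.003, 0, 0],
    [0, -0.003, 0, 0],
    [0, -0.003, 0.012, 0],
    [0, -0.003, 0.025, 0],
    [0, -0.003, 0.038, 0],
    [0.001, -0.003, 0.048, 0],
    [0.001, -0.003, 0.048, 0],
    [0.001, -0.003, 0.048, 0]
  ]
}}

```text
clock: 29.9
eef_pos: [427.0, 254.7, 180.2]
eef_rot: [2.63, 0.025, 0.593]
wrist_force: [-0.3, -0.5, -0.2]
finger_gap: 34.4
finger_force: 30.0
```

```bash
python3 cm.py | head -5
```

```text
[ 0.7279  0.2776  1.6959 -0.5232  1.3064  1.8749] [427.0435 254.726  180.2337] [2.6299 0.0247 0.5926] 34.41173454088419 [-0.3232 -0.5291 -0.2468]
clip in cradle [ -2.2995 -32.0941 141.529 ] -z [0.0119 0.0255 0.9996]
shift [-0.0011  0.0007 -0.0485] turn -0.008 rows>= 0.9697704718987461 0.05439228555188673 z axis [ 0.2557 -0.4182 -0.8716] yaw 0.5926374839621134
shift [0.0001 0.0013 0.0015] turn -0.008 rows>= 0.040176247996620305 0.05439228555188673 z axis [ 0.2557 -0.4182 -0.8716] yaw 0.5926374839621134
shift [0.0004 0.0014 0.0105] turn -0.008 rows>= 0.21218580582977864 0.05439228555188673 z axis [ 0.2557 -0.4182 -0.8716] yaw 0.5926374839621134
```

{"name": "move_arm", "arguments": {
  "moves": [
    [0, 0.001, 0.003, 0],
    [0, 0.001, 0.006, 0],
    [0, 0.001, 0.0075, 0],
    [0, 0.001, 0.009, 0],
    [0, 0.001, 0.009, 0]
  ]
}}

```text
clock: 30.5
eef_pos: [429.7, 250.2, 172.8]
eef_rot: [2.63, 0.025, 0.593]
wrist_force: [-0.7, 0.5, -0.8]
finger_gap: 34.6
finger_force: 30.0
```

{"name": "move_arm", "arguments": {
  "moves": [
    [0, 0, 0.001, 0],
    [0, 0, 0.001, 0]
  ]
}}

```text
clock: 30.7
eef_pos: [430.0, 250.0, 172.2]
eef_rot: [2.63, 0.024, 0.593]
wrist_force: [-0.2, -0.0, 0.9]
finger_gap: 34.4
finger_force: 30.0
```

{"name": "move_arm", "arguments": {
  "moves": [
    [0, 0, 0.001, 0],
    [0, 0, 0.001, 0]
  ]
}}

```text
clock: 30.9
eef_pos: [430.2, 250.0, 172.0]
eef_rot: [2.63, 0.023, 0.593]
wrist_force: [-5.3, 3.6, 8.5]
finger_gap: 34.0
finger_force: 30.0
```

```bash
python3 cm.py | head -2
```

```text
[ 0.7167  0.2838  1.7086 -0.5279  1.2834  1.8758] [430.2179 249.9759 172.0192] [2.6303 0.0232 0.5931] 33.99913369521614 [-5.3391  3.6426  8.4872]
clip in cradle [ -1.472  -32.1191 131.5579] -z [0.0124 0.024  0.9996]
```

{"name": "move_arm", "arguments": {
  "moves": [
    [0, 0, 0.001, 0],
    [0, 0, 0.001, 0],
    [0, 0, 0.001, 0],
    [0, 0, 0.001, 0]
  ]
}}

```text
clock: 31.4
eef_pos: [430.6, 250.0, 171.8]
eef_rot: [2.631, 0.022, 0.593]
wrist_force: [-6.5, 5.8, 14.1]
finger_gap: 34.4
finger_force: 30.0
```

```bash
python3 cm.py
```

```text
[ 0.7162  0.2839  1.7089 -0.5283  1.2814  1.8761] [430.6458 250.0443 171.8092] [2.6306 0.0217 0.5935] 34.43200366677106 [-6.463   5.7514 14.0798]
clip in cradle [ -1.423  -31.6844 131.2826] -z [0.0126 0.0225 0.9997]
shift [-0.0016 -0.0003 -0.0587] turn -0.007 rows>= 1.1743962047761198 0.04876862869542957 z axis [ 0.2578 -0.416  -0.872 ] yaw 0.5934810324905823
shift [-0.0005  0.0003 -0.0087] turn -0.007 rows>= 0.17466800662459347 0.04876862869542957 z axis [ 0.2578 -0.416  -0.872 ] yaw 0.5934810324905823
shift [-0.0003  0.0004  0.0003] turn -0.007 rows>= 0.01197315966763516 0.04876862869542957 z axis [ 0.2578 -0.416  -0.872 ] yaw 0.5934810324905823
scene 1102
3 20 177 [[-13.9298, -16.7047, 3.9177], [11.3887, 16.1377, 19.6861]]
20 40 357 [[-15.9337, -19.7731, 20.2798], [11.7534, 17.4119, 39.5446]]
40 60 304 [[-17.9669, -24.7946, 40.1632], [12.904, 22.248, 59.6684]]
60 90 264 [[-17.5122, -24.717, 60.2038], [17.415, 22.1134, 89.926]]
top 563
3 20 74 [[-14.0634, -12.8182, 6.1018], [10.9035, 20.1748, 19.2798]]
20 40 164 [[-16.3517, -12.0776, 20.9903], [22.3988, 22.7917, 39.8328]]
40 60 202 [[-18.2918, -4.7114, 40.4], [23.7564, 26.5797, 59.6722]]
60 90 123 [[-18.1849, -1.0514, 60.3096], [24.325, 26.4085, 88.3017]]
```

{"name": "move_arm", "arguments": {
  "moves": [
    [0, 0, 0, 0],
    [0, 0, 0, 0],
    [0, 0, 0, 0],
    [0, 0, 0, 0]
  ],
  "jaw": 0.055
}}

```text
clock: 31.9
eef_pos: [430.5, 248.9, 170.1]
eef_rot: [2.63, 0.025, 0.593]
wrist_force: [0.7, 0.5, 0.2]
finger_gap: 55.1
finger_force: 0.0
```

{"name": "move_arm", "arguments": {
  "moves": [
    [0, 0, 0, 0],
    [0, 0, 0, 0],
    [0, 0, 0, 0],
    [0, 0, 0, 0],
    [0, 0, 0, 0],
    [0, 0, 0, 0]
  ],
  "jaw": 0.094
}}

```text
clock: 32.5
eef_pos: [430.5, 249.1, 170.3]
eef_rot: [2.63, 0.024, 0.593]
wrist_force: [0.0, 0.2, 0.4]
finger_gap: 93.2
finger_force: 0.0
```

```bash
python3 cm.py
```

```text
[ 0.7151  0.2856  1.7108 -0.5288  1.2805  1.8761] [430.4878 249.0715 170.3188] [2.6299 0.0244 0.593 ] 93.23594299382587 [0.0207 0.2173 0.3694]
clip in cradle [ -1.5322 -32.4394 129.6365] -z [0.012  0.0251 0.9996]
shift [-0.0011 -0.0002 -0.0604] turn -0.008 rows>= 1.2073479402112692 0.05225153513192934 z axis [ 0.2559 -0.418  -0.8717] yaw 0.5929585965251071
shift [ 0.0002  0.0004 -0.0104] turn -0.008 rows>= 0.20772813252871808 0.05225153513192934 z axis [ 0.2559 -0.418  -0.8717] yaw 0.5929585965251071
shift [ 0.0004  0.0005 -0.0014] turn -0.008 rows>= 0.0305634445037524 0.05225153513192934 z axis [ 0.2559 -0.418  -0.8717] yaw 0.5929585965251071
scene 1159
3 20 293 [[-13.9418, -20.1729, 3.8207], [12.0903, 19.4306, 19.8113]]
20 40 352 [[-16.1815, -17.7159, 20.1346], [11.9092, 16.4188, 39.1371]]
40 60 238 [[-17.2971, -19.3671, 40.337], [13.6137, 18.1397, 59.7434]]
60 90 276 [[-16.6286, -20.3155, 60.44], [19.2871, 11.7706, 89.6328]]
top 400
3 20 38 [[-15.1574, -16.2375, 3.5433], [-0.8834, 21.9702, 19.3698]]
20 40 77 [[-16.9294, -14.4734, 20.5618], [23.1028, 20.1811, 39.6627]]
40 60 145 [[-17.5521, -3.2071, 40.4194], [24.1864, 21.8999, 59.7463]]
60 90 140 [[-17.0949, -1.6275, 60.5651], [24.0896, 20.7853, 89.6894]]
```

{"name": "move_arm", "arguments": {
  "moves": [
    [0, 0, -0.01, 0],
    [0, 0, -0.025, 0],
    [0, 0, -0.045, 0],
    [0, 0, -0.065, 0],
    [0, 0, -0.08, 0],
    [0, 0, -0.08, 0],
    [0, 0, -0.08, 0]
  ]
}}

```text
clock: 33.3
eef_pos: [409.9, 282.5, 239.9]
eef_rot: [2.63, 0.024, 0.593]
wrist_force: [-0.5, -0.8, 0.1]
finger_gap: 93.7
finger_force: 0.0
```

Run:
```python
from cl import *
np.set_printoptions(precision=2,suppress=True)
s=manip.read_state(); print(s['clock'],s['wrist_force'],s['qd'],s['eef_pos'])
A=[]
for n in('scene','top'):
    q=(cloud(grab(n)).reshape(-1,3)-CO)@CM; k=q[(abs(q[:,0]+1)<40)&(abs(q[:,1]+32)<22)&(q[:,2]>123)&(q[:,2]<205)]
    print(n,len(k),'z max',np.percentile(k[:,2],[98,99.8]))
    for a,b in((125,140),(140,155),(155,170),(170,195)):
        m=k[(k[:,2]>a)&(k[:,2]<b)]
        if len(m)>8: print(a,b,len(m),'x',np.percentile(m[:,0],[2,98]),'y',np.percentile(m[:,1],[2,98]))
    m=q[(q[:,1]>5)&(q[:,1]<45)&(q[:,2]>50)&(q[:,2]<128)&(abs(q[:,0])<14)]; print(' board x',np.median(m[:,0]),'ztop',np.percentile(m[:,2],98))
```

```text
33.3 [-0.48 -0.81  0.14] [-0.01  0.01  0.02  0.   -0.    0.  ] [409.91 282.54 239.93]
scene 1102 z max [189.03 190.47]
125 140 326 x [-18.84  15.35] y [-47.4  -20.59]
140 155 214 x [-21.63  18.13] y [-45.91 -20.78]
155 170 188 x [-24.07  20.86] y [-46.34 -20.93]
170 195 344 x [-27.05  26.04] y [-46.98 -21.44]
 board x 0.2713650990259107 ztop 122.15443379768146
top 581 z max [187.38 189.33]
125 140 94 x [-18.89  19.3 ] y [-48.04 -21.54]
140 155 142 x [-21.31  21.29] y [-46.35 -21.24]
155 170 135 x [-23.69  23.47] y [-47.21 -22.12]
170 195 197 x [-26.4   27.03] y [-47.18 -22.6 ]
 board x 4.938831397054956 ztop 120.83377413825677
```

```bash
python3 -c "
from h import *
print(manip.sign_off())"
```

```text
the job is handed in; nothing more can be done
None
```

The job is handed in at about 33 s. By my depth measurements the wide template is seated in the jig and the clip was pressed down at about 16 N, then released to grip template and post, about 4 mm off mid-post. I don't have the judge's result.

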